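Reach the jar lid behind the pots on the kiln shelf

ROBOT

A 7-joint arm with a two-finger parallel gripper is mounted at the origin on the work surface. World frame = base frame: x ahead of the robot, y to its left, z up, the work surface at z = 0. Lengths are in mm, angles in rad, forces in N, time in s.
With the tool pointing down it reaches from about 375 to 925 mm from the base axis. Payload 3.1 kg.
Tool frame: the origin (TCP) lies between the finger pads; the fingertips stand 25 mm ahead of it and the grasp point (between the pads) lies 6 mm ahead of it; z points along the fingers, y is the direction in which the jaws open and shut (so a half turn about z gives the same grasp; the last joint's range is limited). The gripper opens to 85 mm and grips with 20 to 120 N. Pads are 22 mm wide; open, the fingers measure 114 mm over their backs; the gripper's body (76 mm by 85 mm) begins 54 mm behind the grasp point. The pads swing forward as they close: fully open they stand 13 mm farther back than shut.
Start: joints at [-1.302, 0.383, 0.044, 1.598, -0.018, 1.161, -0.05], TCP at [233.087, 606.773, 221.369] pointing down, gripper open.
Joint ranges: [-2.61, 2.61], [-0.41, 2.15], [-1.48, 1.57], [0, 2.5], [-1.57, 4.71], [0.05, 1.97], [-2.85, 2.85]. Speed limits (rad/s): [2.79, 2.79, 3.14, 3.14, 3.14, 3.14, 3.14].

INTERFACE

Orientations are given as a unit quaternion [x, y, z, w].
In Python, from plant import observe, vision, ticket gives the robot as it stands.
- The arm moves only by the shell command python3 -m crank 'ROWS'. ROWS is JSON, a list of rows, each an object with "grip": the closure, from -1 (fully open) to 1 (shut), so that 0 is half open; "translation": the shift along the world's x, y, z in cm, a list of three; "twist": the turn, a rotation vector about the world's x, y, z in degrees, a list of three. In form: [{"grip": grip, "translation": [x, y, z], "twist": [wx, wy, wz]}, ...]. A call has 1 to 20 rows; each row is the pose to reach, as a shift and turn from the pose commanded when the call began; what a row does not reach only later rows make up. A row lasts 1/8 s, in which the tool goes at most 62.5 mm and 10.7 degrees, less where a joint would pass 70% of its speed; a pose out of reach is approached as far as the arm can. A call with a gripper value outside its range is refused whole. The fingers move at their own pace and stop on an object; the grip force is fixed at half the most. Time passes only in rows, so rows that repeat a pose let the fingers close. It gives the time, the measured TCP pose, the force and the opening at its end, in the units of the state.
- observe(): the state, without advancing time (a new reading comes with each control period).
- vision.read_camera(name): name is "side" or "top" or "wrist"; returns a dict with "color" (480x640x3 uint8, red, green, blue), "intrinsics" (3x3 intrinsics, pixels), "R" (3x3) and "t" (3): a world point X has camera coordinates R X + t. Camera axes: x right, y down, z forward; pixel columns grow to the right and rows downward; lengths in mm; the calibration is good to about 2 mm. A picture is of the moment at which its call begins. There is no depth.
- ticket.sign_off(): hands the job in, once; it reports no verdict.
The state is a dict: "time": time; "q": joint angles; "joint_vel": joint speeds; "tau": joint torques, N m; "position": TCP position; "ee_rot": TCP orientation; "force": force on the tool from outside, world axes, zero at the start; "torque": the same for the moment, N m; "opening": finger opening in mm.
Only numpy, scipy, OpenCV 4.12 (cv2) and the standard library are available. Lean on these libraries where they do the work, as an engineer would, in place of code of your own. Each camera call takes 0.05 s, during which the arm holds its last target. There are 200 camera calls.

TASK

Three terracotta pots (bottle, wide-necked vase, candlestick) hem in a small jar lid on the kiln shelf: first move all three pots to stand on the wooden ware board at the side, leaving the lid where it is. Then, with the pots still on the board, fetch the lid and seat it squarely on the open jar on its round wooden bat, leaving the jar standing where it is. Finally put every pot back upright on the same plaster disc and spot where it stood at the start, without tipping anything over along the way.

Things in the scene. Friction and masses are not known exactly. Their poses are not given: they have to be found in the camera images.
- bottle_center (a point): Bottle, 165 mm tall, the tallest pot: foot 52 mm across, belly 84 mm across between 60 and 78 mm above its foot, then a slim straight neck 26 mm across from 113 mm above the foot to the top (grip it there). Loose terracotta, 0.2 to 0.45 kg, round. This point: on its axis, half-way up; z up. It starts about centred on one of the plaster discs.
- vase_center (a point): Wide-necked vase, 140 mm tall: foot 52 mm across, belly 84 mm across between 60 and 75 mm above its foot, then a straight neck 54 mm across from 95 mm above the foot to the top (grip it there). Loose terracotta, 0.2 to 0.45 kg, round. This point: on its axis, half-way up; z up. It starts about centred on one of the plaster discs.
- candlestick_center (a point): Candlestick, 150 mm tall: foot 60 mm across, thin stem 32 mm across, flat drip pan 84 mm across at 85 to 93 mm above its foot, then a straight candle socket 40 mm across from 97 mm above the foot to the top (grip it there). Loose terracotta, 0.2 to 0.45 kg, round. This point: on its axis, half-way up; z up. It starts about centred on one of the plaster discs.
- lid_center (a point): Terracotta lid, 42 mm tall, 0.07 kg: from below, a flange 34 mm across, 8 mm high; a disc 54 mm across, 7 mm thick; a knob 20 mm across, from 15 to 42 mm up (grip it there). This point: on the axis, 21 mm above the underside. It lies on the slab (top 15 mm above the table) amid the pots; a brick wall, top 79 mm above the table, is about 50 mm beyond its centre (away from the robot).
- jar_rim (a point): Open terracotta jar, 75 mm tall, 84 mm across, loose, 0.6 kg, standing on a round wooden bat (130 mm across, 18 mm high). This point: centre of its mouth at rim height, 93 mm above the table; mouth 46 mm across inside, 56 mm outside. A seated lid has its disc on the rim and its flange inside; its listed point is then 13 mm above this one.
- board: Side area: the fixed plain wooden ware board, 300 mm (its x axis) by 110 mm (its y axis), 18 mm thick, lying on the table to one side; empty at the start. Origin at the centre of its underside; z up. Room for the three pots in a row along x, about 95 mm apart.
- disc_a: Fixed flat round plaster disc, 64 mm across and 6 mm thick, on the kiln shelf: one of the three standing places. All three discs look alike. Origin at the centre of its underside; its top is 21 mm above the table.
- disc_b: Fixed flat round plaster disc, 64 mm across and 6 mm thick, on the kiln shelf: one of the three standing places. All three discs look alike. Origin at the centre of its underside; its top is 21 mm above the table.
- disc_c: Fixed flat round plaster disc, 64 mm across and 6 mm thick, on the kiln shelf: one of the three standing places. All three discs look alike. Origin at the centre of its underside; its top is 21 mm above the table.
Not all that is in view belongs to the job. What is shaped like the part that bears lid_center but red is not meant.

How it is judged (in metres and radians):
On the way, in this order (a step that is already met when the one before it is completed fails the run):
1. all three pots stand upright on the ware board, the lid not yet taken (x of bottle_center in the frame of board between -0.15 and 0.15 m and y of bottle_center in the frame of board between -0.055 and 0.055 m and z of bottle_center in the frame of board between 0.0945 and 0.1065 m and angle between each of bottle_center, vase_center, candlestick_center's own z axis and vertical below 0.1 rad and x of vase_center in the frame of board between -0.15 and 0.15 m and y of vase_center in the frame of board between -0.055 and 0.055 m and z of vase_center in the frame of board between 0.082 and 0.094 m and x of candlestick_center in the frame of board between -0.15 and 0.15 m and y of candlestick_center in the frame of board between -0.055 and 0.055 m and z of candlestick_center in the frame of board between 0.087 and 0.099 m and distance of lid_center from where it was at the start of the episode below 0.04 m), for 0.2 s.
2. the lid is seated on the jar while all three pots are still on the board (horizontal distance between lid_center and jar_rim below 0.01 m and z of lid_center in the frame of jar_rim between 0.009 and 0.017 m and angle between lid_center's own z axis and vertical below 0.12 rad and x of bottle_center in the frame of board between -0.15 and 0.15 m and y of bottle_center in the frame of board between -0.055 and 0.055 m and z of bottle_center in the frame of board between 0.0945 and 0.1065 m and angle between each of bottle_center, vase_center, candlestick_center's own z axis and vertical below 0.1 rad and x of vase_center in the frame of board between -0.15 and 0.15 m and y of vase_center in the frame of board between -0.055 and 0.055 m and z of vase_center in the frame of board between 0.082 and 0.094 m and x of candlestick_center in the frame of board between -0.15 and 0.15 m and y of candlestick_center in the frame of board between -0.055 and 0.055 m and z of candlestick_center in the frame of board between 0.087 and 0.099 m), for 0.2 s.
At the end, for the whole second after the job is handed in: Each pot stands upright within 15 mm of where it stood at the start, the lid is seated level on the jar (centred within 10 mm, down on the rim), the jar is within 30 mm of its starting place, and all is at rest (distance of each of bottle_center, vase_center, candlestick_center from where it was at the start of the episode below 0.015 m and angle between each of bottle_center, vase_center, candlestick_center's own z axis and vertical below 0.1 rad and horizontal distance between lid_center and jar_rim below 0.01 m and z of lid_center in the frame of jar_rim between 0.009 and 0.017 m and angle between lid_center's own z axis and vertical below 0.12 rad and distance of jar_rim from where it was at the start of the episode below 0.03 m and linear speed of each of bottle, vase, candlestick, lid, jar below 0.02 m/s); the robot touches nothing.
It fails at once if the bottle tips over (angle between bottle_center's own z axis and vertical above 0.7 rad).
It fails at once if the vase tips over (angle between vase_center's own z axis and vertical above 0.7 rad).
It fails at once if the candlestick tips over (angle between candlestick_center's own z axis and vertical above 0.7 rad).
It fails at once if the jar tips over (angle between jar_rim's own z axis and vertical above 0.7 rad).
It fails at once if the lid tips over (angle between lid_center's own z axis and vertical above 0.7 rad).
It also fails if it takes over 150 s, if anything falls off the work surface, if the arm or the gripper's body presses on something with over 40 N, if the wrist force passes 120 N, or if a joint passes its speed limit or range.

## Working session

There is one attempt and no reset: what is moved stays moved. The work goes in short steps, Python scripts to look and compute and a shell command to move; the robot and the scene stay as the last step left them, time stands still between calls to the robot, and variables do not carry over. Pictures are saved under pics/ and viewed, about 12 in all and at most 16, crops included, and the job is handed in when it is done.

```bash
mkdir -p pics; ls
python3 - <<'E'
from plant import observe, vision
import cv2, numpy as np
s=observe(); print({k:np.round(v,3) for k,v in s.items()})
for n in ["side","top"]:
    r=vision.read_camera(n); cv2.imwrite(f"pics/{n}0.png",r["color"][:,:,::-1]); print(n,r["intrinsics"],r["R"],r["t"])
E
```

```text
pics
{'time': np.float64(0.0), 'q': array([-1.302,  0.384,  0.044,  1.6  , -0.018,  1.161, -0.05 ]), 'joint_vel': array([-0.   ,  0.   ,  0.001,  0.   , -0.   , -0.001, -0.002]), 'tau': array([-0.0000e+00, -4.3347e+01,  1.0250e+00, -2.4951e+01,  1.1000e-02,
        1.1000e-02,  0.0000e+00]), 'position': array([232.746, 605.845, 219.964]), 'ee_rot': array([ 0.182,  0.983, -0.001, -0.   ]), 'force': array([-1.061,  0.242, -0.308]), 'torque': array([-0.008, -0.018, -0.006]), 'opening': np.float64(85.811)}
side [[562.11561865   0.         316.47019025]
 [  0.         562.11561865 237.76602901]
 [  0.           0.           1.        ]] [[ 9.79058098e-01 -2.03579105e-01  8.87867700e-04]
 [-1.41744190e-01 -6.84797483e-01 -7.14815355e-01]
 [ 1.46129480e-01  6.99719912e-01 -6.99312677e-01]] [-618.02190259  148.96547365 1072.59786307]
top [[605.81496555   0.         321.01132853]
 [  0.         605.81496555 234.34496248]
 [  0.           0.           1.        ]] [[ 1.56028307e-01 -9.87752493e-01  4.24751400e-04]
 [-9.67310500e-01 -1.52886234e-01 -2.02326956e-01]
 [ 1.99913893e-01  3.11578659e-02 -9.79317937e-01]] [ -81.47548056  646.16354819 1209.29736602]
```

View pics/side0.png

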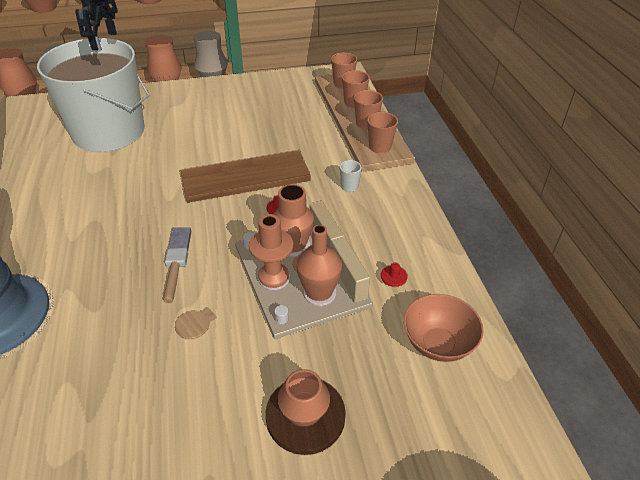

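View pics/top0.png

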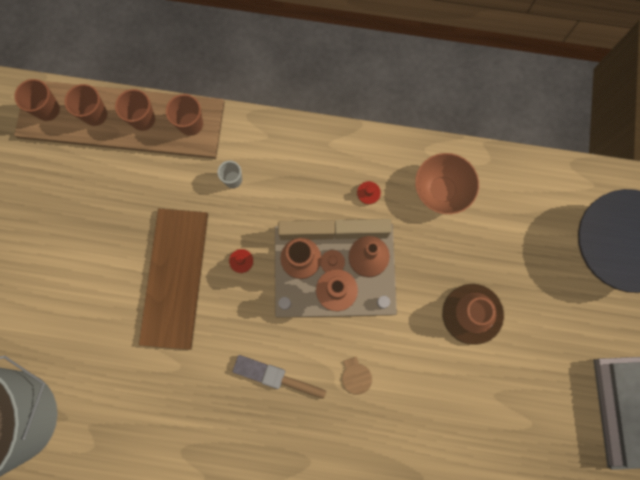

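Top view: vase mouth at ~(299,252), bottle (372,248), candlestick (338,287), lid (333,260), jar (481,311), board (173,279) with its long axis roughly along x. I'll zoom in for precise rims.

```bash
cat > h.py <<'E'
import numpy as np, cv2
from plant import observe, vision
def cam(n): return vision.read_camera(n)
def ray(c,px,z):
    K,R,t=(np.array(c[k],float) for k in("intrinsics","R","t"))
    C=-R.T@t.ravel(); d=R.T@np.linalg.solve(K,[px[0],px[1],1.]); return C+d*(z-C[2])/d[2]
def proj(c,X):
    K,R,t=(np.array(c[k],float) for k in("intrinsics","R","t"))
    p=K@(R@np.array(X,float)+t.ravel()); return p[:2]/p[2]
E
python3 - <<'E'
from h import *
t=cam("top"); im=t["color"][:,:,::-1]
a=cv2.resize(im[215:325,265:405],None,fx=5.6,fy=5.4,interpolation=cv2.INTER_CUBIC)
s=cam("side")["color"][:,:,::-1]
a=cv2.resize(im[215:325,265:405],(700,550),interpolation=cv2.INTER_CUBIC)
cv2.imwrite("pics/topz.png",a)
b=cv2.resize(s[180:340,225:385],(600,600),interpolation=cv2.INTER_CUBIC); cv2.imwrite("pics/sidez.png",b)
hsv=cv2.cvtColor(t["color"],cv2.COLOR_RGB2HSV)
print("board px",hsv[280,173],hsv[300,160],"table",hsv[330,100],"mouths",hsv[252,299],hsv[248,372],hsv[287,338],hsv[311,481])
b0=hsv[280,173].astype(int)
m=((hsv[...,2]<170)&(hsv[...,1]>90)).astype(np.uint8); m[:, :125]=0; m[:,225:]=0; m[:195]=0; m[365:]=0
cs,_=cv2.findContours(m,0,1); c=max(cs,key=cv2.contourArea)
P=np.array([ray(t,p[0],18)[:2] for p in c],np.float32); print(cv2.minAreaRect(P))
E
```

```text
board px [ 14 148 110] [ 14 151 110] table [ 18 107 170] mouths [ 14 127  58] [ 14 121  59] [ 13 121  59] [ 11 139 112]
((518.6966552734375, 322.12176513671875), (372.236572265625, 219.2194061279297), 10.832015037536621)
```

View pics/topz.png

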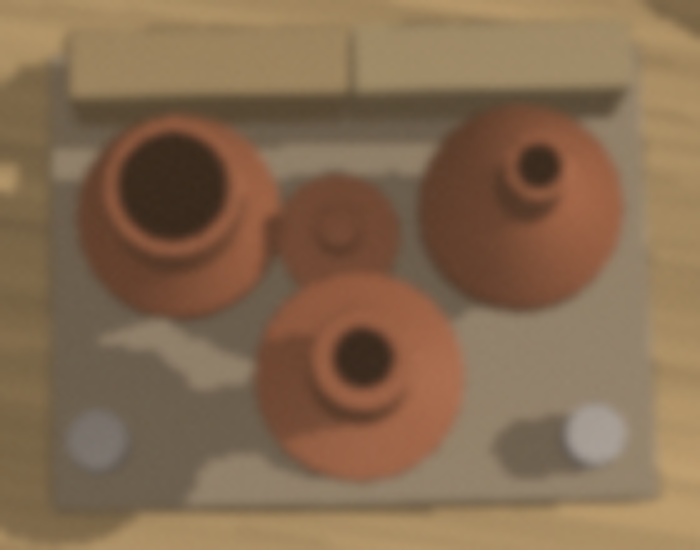

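View pics/sidez.png

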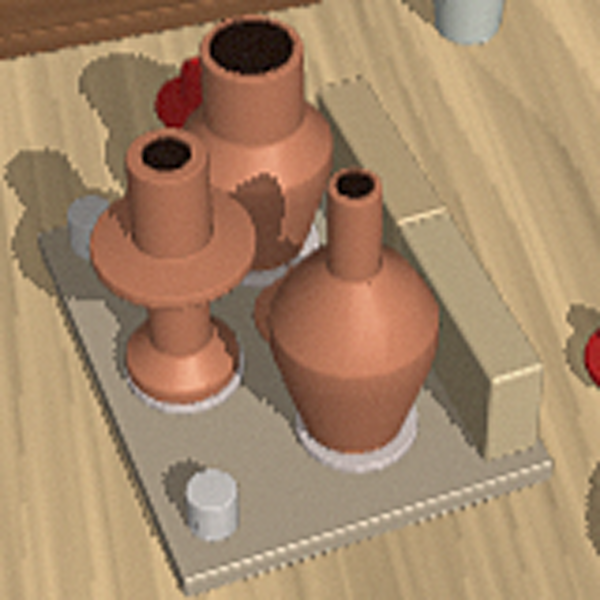

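Zooms show clear dark mouths (top: vase (299.6,252.4), bottle (372.8,248), candlestick (337.6,286.4), knob (333,260.2)), two short pegs near the slab's front corners. Now get positions from both views.

Run:
```python
from h import *
t=cam("top"); s=cam("side")
def dark(c,p,r=16):
    h=cv2.cvtColor(c["color"],cv2.COLOR_RGB2HSV)[...,2]; x,y=map(int,p)
    m=np.zeros(h.shape,np.uint8); m[y-r:y+r,x-r:x+r]=(h[y-r:y+r,x-r:x+r]<75)
    n,l,st,ce=cv2.connectedComponentsWithStats(m); i=l[y,x]; return ce[i],st[i,4]
for n,pt,ps,H in [("bottle",(373,248),(320,229),186),("vase",(300,252),(292,192),161),("candle",(338,286),(269,221),171)]:
    a,A=dark(t,pt); b,B=dark(s,ps); print(n,a,A,b,B,ray(t,a,H)[:2].round(1),ray(s,b,H)[:2].round(1))
print("lid",ray(t,(333,260),57)[:2])
hs=cv2.cvtColor(t["color"],cv2.COLOR_RGB2HSV).astype(int)
m=((hs[...,0]<=16)&(hs[...,1]>128)&(hs[...,2]<160)).astype(np.uint8); m[:, :125]=0; m[:,215:]=0; m[:195]=0; m[365:]=0
m=cv2.morphologyEx(m,2,np.ones((5,5)))
cs,_=cv2.findContours(m,0,1); c=max(cs,key=cv2.contourArea)
P=np.array([ray(t,p[0],18)[:2] for p in c],np.float32); r=cv2.minAreaRect(P); print("board",r,cv2.boxPoints(r))
# jar: bat outline and mouth
for z,lo in((18,None),):
    m=((hs[...,0]<=16)&(hs[...,2]<110)).astype(np.uint8);m[:,:435]=0;m[:,515:]=0;m[:275]=0;m[350:]=0
    cs,_=cv2.findContours(m,0,1); c=max(cs,key=cv2.contourArea); P=np.array([ray(t,p[0],18)[:2] for p in c],np.float32);print("bat",cv2.minEnclosingCircle(P))
print("jar rough",ray(t,(481,311),93))
j=cv2.resize(t["color"][275:350,435:515,::-1],(480,450),interpolation=2); k=cv2.resize(s["color"][360:435,265:345,::-1],(480,450),interpolation=2)
l=cv2.resize(t["color"][245:285,310:358,::-1],(540,450),interpolation=2)[:, :]
cv2.imwrite("pics/jar.png",cv2.resize(np.hstack([j,k]),(800,375)))
```

```text
bottle [372.41176471 247.67647059] 34 [319.19607843 228.90196078] 51 [616.2 -83.7] [618.8 -82.2]
vase [298.98705502 251.73786408] 309 [291.5755102  192.17959184] 245 [591.   54.1] [593.5  55.2]
candle [337.29333333 286.16      ] 75 [268.8452381  220.63095238] 84 [535.3 -29.1] [537.8 -27.2]
lid [602.35247623 -12.82593411]
board ((518.4442749023438, 320.9337463378906), (297.5486145019531, 110.62266540527344), 4.169302940368652) [[366.04233 365.28223]
 [374.08505 254.95233]
 [670.8462  276.58527]
 [662.80347 386.91516]]
bat ((541.4314575195312, -323.4277038574219), 65.10276794433594)
jar rough [ 540.39061246 -322.25387326   93.        ]
```

View pics/jar.png

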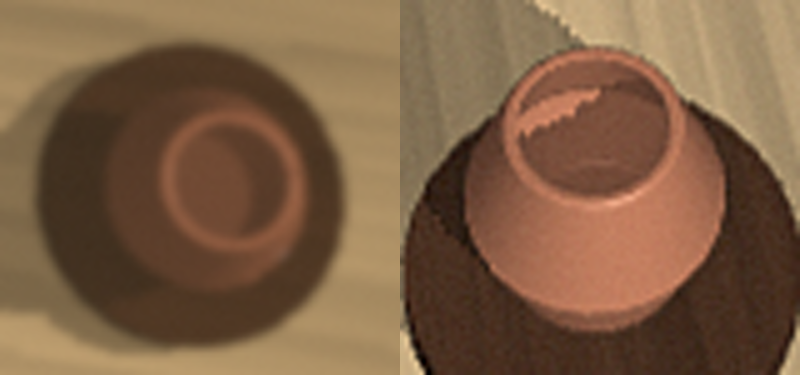

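Rim triangulation (mean of two views): bottle (617.5,-83), vase (592,54.6), candlestick (536.5,-28), lid ~(602,-13), jar ~(541,-322), board centre ~(519,321.5) at 4.2°. I'll go above the candlestick first, jaws turned to world y.

```bash
python3 -m crank '[{"grip":-1,"translation":[0,0,6],"twist":[0,0,0]},{"grip":-1,"translation":[0,0,8],"twist":[0,0,0]},{"grip":-1,"translation":[30.3,-63.5,8],"twist":[0,0,21]},{"grip":-1,"translation":[30.3,-63.5,8],"twist":[0,0,21]},{"grip":-1,"translation":[30.3,-63.5,8],"twist":[0,0,21]},{"grip":-1,"translation":[30.3,-63.5,8],"twist":[0,0,21]},{"grip":-1,"translation":[30.3,-63.5,8],"twist":[0,0,21]},{"grip":-1,"translation":[30.3,-63.5,8],"twist":[0,0,21]},{"grip":-1,"translation":[30.3,-63.5,8],"twist":[0,0,21]},{"grip":-1,"translation":[30.3,-63.5,8],"twist":[0,0,21]},{"grip":-1,"translation":[30.3,-63.5,8],"twist":[0,0,21]},{"grip":-1,"translation":[30.3,-63.5,8],"twist":[0,0,21]},{"grip":-1,"translation":[30.3,-63.5,8],"twist":[0,0,21]},{"grip":-1,"translation":[30.3,-63.5,8],"twist":[0,0,21]},{"grip":-1,"translation":[30.3,-63.5,8],"twist":[0,0,21]},{"grip":-1,"translation":[30.3,-63.5,8],"twist":[0,0,21]}]'
python3 - <<'E'
from h import *
s=observe(); print(s["time"],s["q"].round(2) if hasattr(s["q"],"round") else s["q"],s["ee_rot"],s["force"])
w=cam("wrist"); print(w["R"],w["t"],w["intrinsics"]); cv2.imwrite("pics/w1.png",w["color"][:,:,::-1])
E
```

```text
time: 2.3
position: [535.7, -26.5, 301.1]
ee_rot: [-0.001, 1.0, 0.0, -0.0]
force: [0.0, 0.6, 0.4]
opening: 85.7
2.3 [-0.57  0.1   0.59  1.8  -0.06  1.26  1.61] [-1.02106893e-03  9.99999313e-01  4.49092584e-04 -3.60525522e-04] [0.03995896 0.64523281 0.36700407]
[[-2.08457278e-03  9.99997463e-01  8.54103953e-04]
 [ 9.53203749e-01  1.72881110e-03  3.02323707e-01]
 [ 3.02321463e-01  1.44435086e-03 -9.53204934e-01]] [  27.48449909 -573.42426778  293.09340661] [[411.83406586   0.         324.08737298]
 [  0.         411.83406586 248.68076594]
 [  0.           0.           1.        ]]
```

View pics/w1.png

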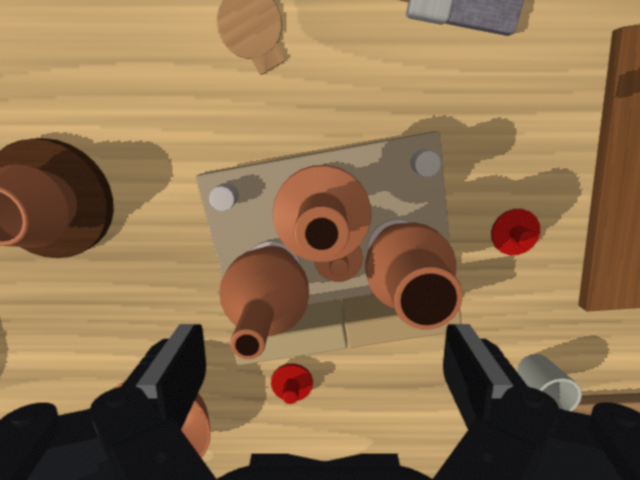

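Wrist view (down = +x): candlestick mouth (321,233), bottle (247,345), vase (428,298), knob ~(339,266). Cross-check with this third view.

Run:
```python
from h import *
w=cam("wrist"); h=cv2.cvtColor(w["color"],cv2.COLOR_RGB2HSV)[...,2]
for n,p,H in(("candle",(321,233),171),("bottle",(247,345),186),("vase",(428,298),161)):
    m=(h<75).astype(np.uint8); k,l,st,ce=cv2.connectedComponentsWithStats(m); i=l[p[1],p[0]]; print(n,ce[i],st[i,4],ray(w,ce[i],H)[:2].round(1))
print("lid",ray(w,(339,265),57)); print(observe()["position"])
t=cam("top");s=cam("side"); print(ray(t,(481.2,310.5),93),ray(s,(303.4,385.3),93))
```

```text
candle [320.7406932  233.33119384] 779 [536.  -28.5]
bottle [246.19021739 344.66032609] 368 [616.7 -83. ]
vase [427.71767931 298.9227958 ] 2189 [591.1  54.2]
lid [600.99401007 -10.6130499   57.        ]
[535.71439469 -26.05197392 301.20608902]
[ 541.44842064 -322.54743135   93.        ] [ 543.68581271 -322.27114777   93.        ]
```

```bash
python3 -m crank '[{"grip":-1,"translation":[0.05,-0.1,-5],"twist":[0,0,0]},{"grip":-1,"translation":[0.05,-0.1,-9],"twist":[0,0,0]},{"grip":-1,"translation":[0.05,-0.1,-12],"twist":[0,0,0]},{"grip":-1,"translation":[0.05,-0.1,-14.5],"twist":[0,0,0]},{"grip":-1,"translation":[0.05,-0.1,-14.5],"twist":[0,0,0]},{"grip":-1,"translation":[0.05,-0.1,-14.5],"twist":[0,0,0]}]'; python3 -m crank '[{"grip":0,"translation":[0,0,0],"twist":[0,0,0]},{"grip":0,"translation":[0,0,0],"twist":[0,0,0]},{"grip":0,"translation":[0,0,0],"twist":[0,0,0]},{"grip":0.3,"translation":[0,0,0],"twist":[0,0,0]},{"grip":1,"translation":[0,0,0],"twist":[0,0,0]},{"grip":1,"translation":[0,0,0],"twist":[0,0,0]},{"grip":1,"translation":[0,0,0],"twist":[0,0,0]},{"grip":1,"translation":[0,0,0],"twist":[0,0,0]},{"grip":1,"translation":[0,0,0],"twist":[0,0,0]}]'
```

```text
time: 3.25
position: [537.4, -28.8, 157.4]
ee_rot: [-0.0, 1.0, 0.0, 0.001]
force: [-0.3, -0.1, -0.0]
opening: 85.4
time: 4.38
position: [537.4, -29.0, 157.4]
ee_rot: [0.0, 1.0, 0.0, 0.001]
force: [-0.6, 0.7, 5.3]
opening: 35.6
```

```bash
python3 -m crank '[{"grip":1,"translation":[0,0,1],"twist":[0,0,0]},{"grip":1,"translation":[0,0,4],"twist":[0,0,0]},{"grip":1,"translation":[0,0,8],"twist":[0,0,0]},{"grip":1,"translation":[0,0,12],"twist":[0,0,0]},{"grip":1,"translation":[0,0,15],"twist":[0,0,0]},{"grip":1,"translation":[-1,3,15],"twist":[0,0,0]},{"grip":1,"translation":[-2.2,7,15],"twist":[0,0,0]},{"grip":1,"translation":[-3.8,12,15],"twist":[0,0,0]},{"grip":1,"translation":[-5.4,17,15],"twist":[0,0,0]},{"grip":1,"translation":[-7,22,15],"twist":[0,0,0]},{"grip":1,"translation":[-8.6,27,15],"twist":[0,0,0]},{"grip":1,"translation":[-10,31,15],"twist":[0,0,0]},{"grip":1,"translation":[-10.9,33.4,15],"twist":[0,0,0]},{"grip":1,"translation":[-11.2,34.4,15],"twist":[0,0,0]},{"grip":1,"translation":[-11.2,34.4,15],"twist":[0,0,0]},{"grip":1,"translation":[-11.2,34.4,10],"twist":[0,0,0]},{"grip":1,"translation":[-11.2,34.4,6],"twist":[0,0,0]},{"grip":1,"translation":[-11.2,34.4,2.5],"twist":[0,0,0]},{"grip":1,"translation":[-11.2,34.4,1],"twist":[0,0,0]},{"grip":1,"translation":[-11.2,34.4,1],"twist":[0,0,0]}]'
python3 - <<'E'
from h import *
for n in("side",): 
    s=cam(n); cv2.imwrite("pics/s2.png",s["color"][100:350,130:450,::-1])
E
```

```text
time: 6.88
position: [424.7, 313.1, 165.7]
ee_rot: [0.001, 1.0, -0.001, -0.001]
force: [-0.2, -0.6, -3.6]
opening: 35.4
```

View pics/s2.png

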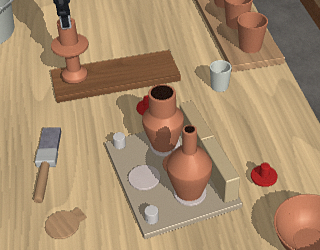

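The candlestick hangs upright over the near end of the board; its empty disc is visible. Lower and release.

```bash
python3 -m crank '[{"grip":1,"translation":[0,0,-0.6],"twist":[0,0,0]},{"grip":1,"translation":[0,0,-1.1],"twist":[0,0,0]},{"grip":1,"translation":[0,0,-1.3],"twist":[0,0,0]},{"grip":1,"translation":[0,0,-1.3],"twist":[0,0,0]}]'; python3 -m crank '[{"grip":0.4,"translation":[0,0,0],"twist":[0,0,0]},{"grip":0.0,"translation":[0,0,0],"twist":[0,0,0]},{"grip":-0.5,"translation":[0,0,0],"twist":[0,0,0]},{"grip":-1,"translation":[0,0,0],"twist":[0,0,0]},{"grip":-1,"translation":[0,0,0],"twist":[0,0,0]},{"grip":-1,"translation":[0,0,0],"twist":[0,0,0]}]'
```

```text
time: 7.42
position: [425.2, 315.5, 154.5]
ee_rot: [-0.0, 1.0, 0.001, 0.001]
force: [-0.8, 1.0, 2.5]
opening: 35.1
time: 8.18
position: [424.6, 314.8, 153.3]
ee_rot: [0.0, 1.0, -0.0, -0.0]
force: [0.6, -0.7, 0.2]
opening: 85.4
```

```bash
python3 -m crank '[{"grip":-1,"translation":[0,0,5],"twist":[0,0,0]},{"grip":-1,"translation":[0,0,10],"twist":[0,0,0]},{"grip":-1,"translation":[16.74,-26.1,10],"twist":[0,0,0]},{"grip":-1,"translation":[16.74,-26.1,10],"twist":[0,0,0]},{"grip":-1,"translation":[16.74,-26.1,10],"twist":[0,0,0]},{"grip":-1,"translation":[16.74,-26.1,10],"twist":[0,0,0]},{"grip":-1,"translation":[16.74,-26.1,10],"twist":[0,0,0]},{"grip":-1,"translation":[16.74,-26.1,10],"twist":[0,0,0]},{"grip":-1,"translation":[16.74,-26.1,10],"twist":[0,0,0]},{"grip":-1,"translation":[16.74,-26.1,10],"twist":[0,0,0]}]'; python3 -m crank '[{"grip":-1,"translation":[0,0,-5],"twist":[0,0,0]},{"grip":-1,"translation":[0,0,-8],"twist":[0,0,0]},{"grip":-1,"translation":[0,0,-10.2],"twist":[0,0,0]},{"grip":-1,"translation":[0,0,-10.2],"twist":[0,0,0]},{"grip":0,"translation":[0,0,-10.2],"twist":[0,0,0]},{"grip":0,"translation":[0,0,-10.2],"twist":[0,0,0]},{"grip":0.3,"translation":[0,0,-10.2],"twist":[0,0,0]},{"grip":1,"translation":[0,0,-10.2],"twist":[0,0,0]},{"grip":1,"translation":[0,0,-10.2],"twist":[0,0,0]},{"grip":1,"translation":[0,0,-10.2],"twist":[0,0,0]},{"grip":1,"translation":[0,0,-10.2],"twist":[0,0,0]}]'
```

```text
time: 9.43
position: [591.3, 56.4, 253.1]
ee_rot: [-0.002, 1.0, 0.001, -0.0]
force: [-0.7, 0.2, 1.0]
opening: 85.2
time: 10.8
position: [592.0, 53.7, 151.4]
ee_rot: [0.0, 1.0, -0.0, -0.0]
force: [0.0, 0.0, -0.1]
opening: -0.1
```

Opening -0.1 is wrong for a 54 mm neck; look before anything else.

Run:
```python
from h import *
s=cam("side");t=cam("top"); a=cv2.resize(s["color"][130:340,170:390,::-1],(400,380)); b=cv2.resize(t["color"][195:345,130:420,::-1],(735,380))[:, :400] if 0 else cv2.resize(t["color"][200:350,130:410,::-1],(400,214))
cv2.imwrite("pics/s3.png",np.hstack([a,np.vstack([b,np.zeros((166,400,3),np.uint8)])])); print(observe()["opening"],observe()["force"])
```

```text
0.1574350134461147 [0.83785553 0.96651832 0.07941728]
```

View pics/s3.png

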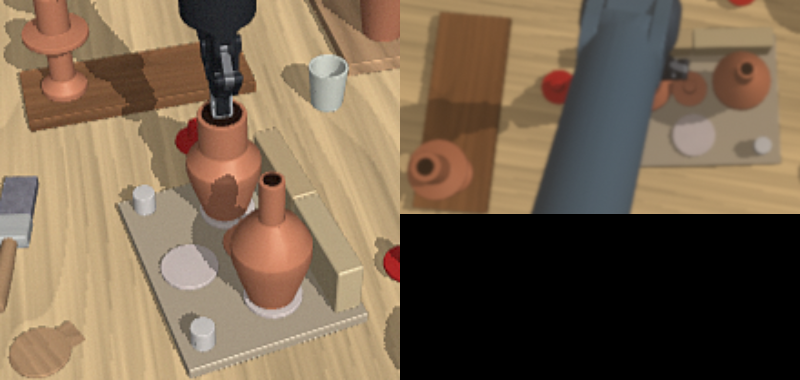

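The fingers closed inside the vase's mouth (closing evidently began before the arm had finished descending). No force; back straight out, still shut, and re-check the vase.

```bash
python3 -m crank '[{"grip":1,"translation":[0,0,2],"twist":[0,0,0]},{"grip":1,"translation":[0,0,5],"twist":[0,0,0]},{"grip":1,"translation":[0,0,10],"twist":[0,0,0]},{"grip":-1,"translation":[0,0,15],"twist":[0,0,0]},{"grip":-1,"translation":[0,0,15],"twist":[0,0,0]},{"grip":-1,"translation":[0,0,15],"twist":[0,0,0]},{"grip":-1,"translation":[0,0,15],"twist":[0,0,0]},{"grip":-1,"translation":[0,0,15],"twist":[0,0,0]},{"grip":-1,"translation":[0,0,15],"twist":[0,0,0]}]'
python3 - <<'E'
from h import *
w=cam("wrist"); s=cam("side"); cv2.imwrite("pics/w4.png",w["color"][:,:,::-1])
for c,p in((w,None),(s,(292,192))):
    h=cv2.cvtColor(c["color"],cv2.COLOR_RGB2HSV)[...,2]
    if p is None: p=proj(c,[592,54.5,161]).astype(int); print(p)
    k,l,st,ce=cv2.connectedComponentsWithStats((h<75).astype(np.uint8)); i=l[p[1],p[0]]; print(ce[i],st[i],ray(c,ce[i],161))
print(observe()["position"])
E
```

```text
time: 12.02
position: [591.5, 53.7, 300.4]
ee_rot: [0.0, 1.0, -0.0, -0.001]
force: [0.3, 0.4, -1.2]
opening: 85.3
[325 230]
[325.33655332 229.4675425 ] [ 297  202   58   56 2588] [591.2944806   54.39983316 161.        ]
[291.55327869 192.20491803] [281 186  22  14 244] [593.4161377   55.09932165 161.        ]
[591.762201    53.71810525 300.84271019]
```

View pics/w4.png

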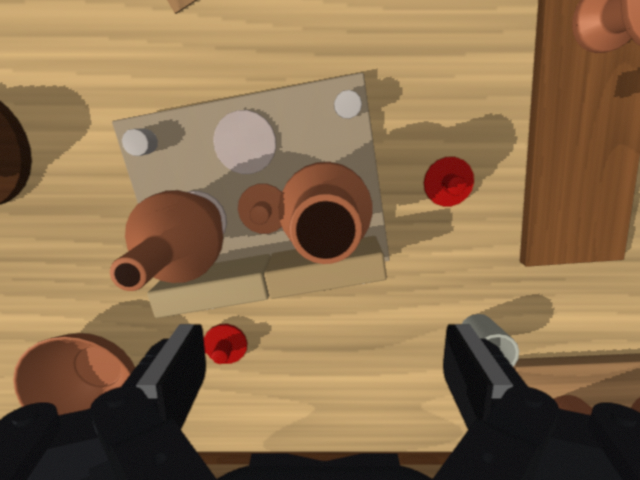

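Vase is unmoved. Descend in its own call, confirm, then close.

```bash
python3 -m crank '[{"grip":-1,"translation":[0,0.05,-5],"twist":[0,0,0]},{"grip":-1,"translation":[0,0.05,-9],"twist":[0,0,0]},{"grip":-1,"translation":[0,0.05,-12.5],"twist":[0,0,0]},{"grip":-1,"translation":[0,0.05,-15],"twist":[0,0,0]},{"grip":-1,"translation":[0,0.05,-15],"twist":[0,0,0]},{"grip":-1,"translation":[0,0.05,-15],"twist":[0,0,0]}]'
python3 - <<'E'
from h import *
s=cam("side"); cv2.imwrite("pics/s5.png",cv2.resize(s["color"][130:300,190:360,::-1],(500,500)))
E
```

```text
time: 12.88
position: [592.9, 54.3, 152.5]
ee_rot: [0.0, 1.0, 0.0, 0.001]
force: [-0.0, -0.0, 0.6]
opening: 85.5
```

View pics/s5.png

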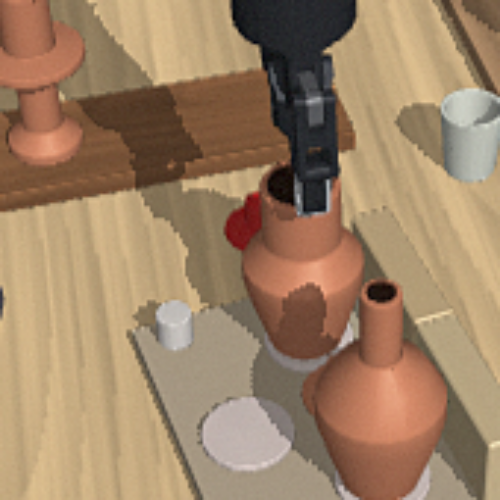

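Near finger is outside the neck, ~1/2 way down it. Close.

```bash
python3 -m crank '[{"grip":-0.2,"translation":[0,0,0],"twist":[0,0,0]},{"grip":0.2,"translation":[0,0,0],"twist":[0,0,0]},{"grip":1,"translation":[0,0,0],"twist":[0,0,0]},{"grip":1,"translation":[0,0,0],"twist":[0,0,0]},{"grip":1,"translation":[0,0,0],"twist":[0,0,0]},{"grip":1,"translation":[0,0,0],"twist":[0,0,0]},{"grip":1,"translation":[0,0,0],"twist":[0,0,0]}]'
```

```text
time: 13.8
position: [593.3, 53.3, 152.8]
ee_rot: [0.0, 1.0, -0.0, 0.001]
force: [-0.7, -2.3, 5.0]
opening: 0.2
```

Run:
```python
from h import *
s=cam("side"); w=cam("wrist"); a=cv2.resize(s["color"][130:300,190:360,::-1],(400,400)); b=cv2.resize(w["color"][:,:,::-1],(400,300))
cv2.imwrite("pics/s6.png",np.hstack([a,np.vstack([b,np.zeros((100,400,3),np.uint8)])])); o=observe(); print(o["opening"],o["force"],o["position"])
```

```text
0.3122239506884596 [-1.03028547 -1.90507658  5.0531734 ] [593.26423368  53.32028017 152.7932046 ]
```

View pics/s6.png

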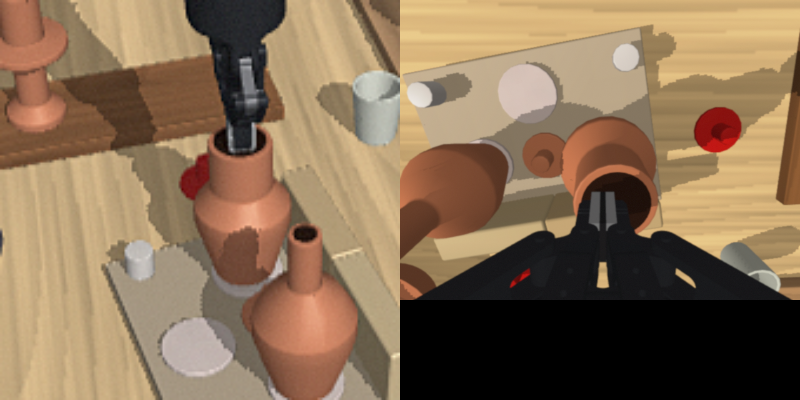

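Both fingers ended inside the mouth again, although the pads were outside before closing: hard, fast closing seems to force them past the thin rim. Withdraw, check, then regrip a little lower, closing gradually just to the neck's width.

```bash
python3 -m crank '[{"grip":1,"translation":[0,0,1],"twist":[0,0,0]},{"grip":1,"translation":[0,0,3],"twist":[0,0,0]},{"grip":1,"translation":[0,0,6],"twist":[0,0,0]},{"grip":1,"translation":[0,0,10],"twist":[0,0,0]},{"grip":-1,"translation":[0,0,15],"twist":[0,0,0]},{"grip":-1,"translation":[0,0,15],"twist":[0,0,0]},{"grip":-1,"translation":[0,0,15],"twist":[0,0,0]},{"grip":-1,"translation":[0,0,15],"twist":[0,0,0]},{"grip":-1,"translation":[0,0,15],"twist":[0,0,0]},{"grip":-1,"translation":[0,0,15],"twist":[0,0,0]},{"grip":-1,"translation":[0,0,15],"twist":[0,0,0]}]'
python3 - <<'E'
from h import *
w=cam("wrist"); s=cam("side")
for c,p in((w,None),(s,(292,192))):
    h=cv2.cvtColor(c["color"],cv2.COLOR_RGB2HSV)[...,2]
    if p is None: p=proj(c,[592,54.5,161]).astype(int); print(p)
    k,l,st,ce=cv2.connectedComponentsWithStats((h<75).astype(np.uint8)); i=l[p[1],p[0]]; print(ce[i],st[i],ray(c,ce[i],161))
print(observe()["position"])
E
```

```text
time: 15.28
position: [591.9, 54.2, 301.0]
ee_rot: [0.0, 1.0, -0.0, -0.0]
force: [0.8, 0.3, -0.3]
opening: 85.3
[324 229]
[324.41183295 228.63882444] [ 296  201   58   56 2586] [591.27138055  54.25507018 161.        ]
[291.59756098 192.20325203] [281 186  22  14 246] [593.50072236  55.08694911 161.        ]
[591.9398414   54.22632886 301.18929546]
```

```bash
python3 -m crank '[{"grip":-1,"translation":[0,0,-5],"twist":[0,0,0]},{"grip":-1,"translation":[0,0,-9],"twist":[0,0,0]},{"grip":-1,"translation":[0,0,-12.5],"twist":[0,0,0]},{"grip":-1,"translation":[0,0,-15.7],"twist":[0,0,0]},{"grip":-1,"translation":[0,0,-15.7],"twist":[0,0,0]},{"grip":-0.6,"translation":[0,0,-15.7],"twist":[0,0,0]},{"grip":-0.4,"translation":[0,0,-15.7],"twist":[0,0,0]},{"grip":-0.4,"translation":[0,0,-15.7],"twist":[0,0,0]}]'; for g in -0.3 ; do python3 -m crank '[{"grip":-0.3,"translation":[0,0,0],"twist":[0,0,0]},{"grip":-0.3,"translation":[0,0,0],"twist":[0,0,0]},{"grip":-0.3,"translation":[0,0,0],"twist":[0,0,0]}]'; python3 -m crank '[{"grip":-0.2,"translation":[0,0,0],"twist":[0,0,0]},{"grip":-0.2,"translation":[0,0,0],"twist":[0,0,0]},{"grip":-0.2,"translation":[0,0,0],"twist":[0,0,0]}]'; done
```

```text
time: 16.38
position: [593.1, 54.4, 145.9]
ee_rot: [0.0, 1.0, 0.0, 0.001]
force: [-0.0, 0.1, -0.7]
opening: 59.9
time: 16.75
position: [591.9, 54.3, 144.4]
ee_rot: [0.0, 1.0, 0.0, -0.0]
force: [-0.3, 0.6, 0.4]
opening: 55.8
time: 17.12
position: [592.2, 54.4, 144.7]
ee_rot: [0.0, 1.0, 0.0, 0.0]
force: [-0.4, -0.1, 3.1]
opening: 51.5
```

```bash
python3 -m crank '[{"grip":-0.17,"translation":[0,0,0],"twist":[0,0,0]},{"grip":-0.17,"translation":[0,0,0],"twist":[0,0,0]},{"grip":-0.17,"translation":[0,0,0],"twist":[0,0,0]}]'; python3 -m crank '[{"grip":-0.17,"translation":[0,0,0.4],"twist":[0,0,0]},{"grip":-0.17,"translation":[0,0,0.8],"twist":[0,0,0]},{"grip":-0.17,"translation":[0,0,0.8],"twist":[0,0,0]}]'
python3 - <<'E'
from h import *
s=cam("side"); w=cam("wrist"); a=cv2.resize(s["color"][130:300,190:360,::-1],(400,400)); b=cv2.resize(w["color"][:,:,::-1],(400,300))
cv2.imwrite("pics/s7.png",np.hstack([a,np.vstack([b,np.zeros((100,400,3),np.uint8)])]))
E
```

```text
time: 17.5
position: [592.4, 54.3, 144.9]
ee_rot: [0.0, 1.0, 0.0, 0.0]
force: [-1.3, 1.0, 5.9]
opening: 50.7
time: 17.88
position: [591.6, 54.1, 151.9]
ee_rot: [0.0, 1.0, -0.0, -0.0]
force: [0.4, 0.3, -3.1]
opening: 50.6
```

View pics/s7.png

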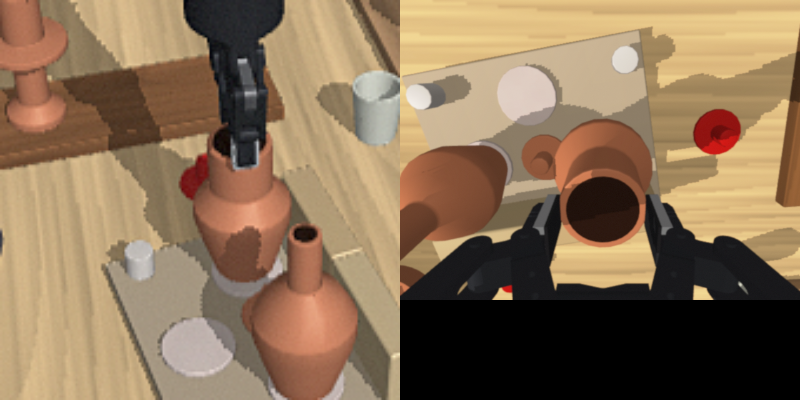

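The pads now hold the neck outside, and the wrist carries about 3 N: vase is lifted. Carry it gently to the middle of the board.

```bash
python3 -m crank '[{"grip":-0.17,"translation":[0,0,2],"twist":[0,0,0]},{"grip":-0.17,"translation":[0,0,5],"twist":[0,0,0]},{"grip":-0.17,"translation":[0,0,8],"twist":[0,0,0]},{"grip":-0.17,"translation":[-0.5,2,10],"twist":[0,0,0]},{"grip":-0.17,"translation":[-1.2,5,10],"twist":[0,0,0]},{"grip":-0.17,"translation":[-2.3,9,10],"twist":[0,0,0]},{"grip":-0.17,"translation":[-3.7,13.5,10],"twist":[0,0,0]},{"grip":-0.17,"translation":[-4.9,18,10],"twist":[0,0,0]},{"grip":-0.17,"translation":[-6.1,22.5,10],"twist":[0,0,0]},{"grip":-0.17,"translation":[-7,25.5,10],"twist":[0,0,0]},{"grip":-0.17,"translation":[-7.25,26.7,10],"twist":[0,0,0]},{"grip":-0.17,"translation":[-7.25,26.7,10],"twist":[0,0,0]},{"grip":-0.17,"translation":[-7.25,26.7,7],"twist":[0,0,0]},{"grip":-0.17,"translation":[-7.25,26.7,4],"twist":[0,0,0]},{"grip":-0.17,"translation":[-7.25,26.7,1.5],"twist":[0,0,0]},{"grip":-0.17,"translation":[-7.25,26.7,0.3],"twist":[0,0,0]},{"grip":-0.17,"translation":[-7.25,26.7,0],"twist":[0,0,0]}]'; python3 -m crank '[{"grip":-0.17,"translation":[0,0,-0.5],"twist":[0,0,0]},{"grip":-0.17,"translation":[0,0,-0.9],"twist":[0,0,0]},{"grip":-0.17,"translation":[0,0,-1.1],"twist":[0,0,0]},{"grip":-0.17,"translation":[0,0,-1.1],"twist":[0,0,0]}]'
```

```text
time: 20.1
position: [520.1, 319.4, 152.1]
ee_rot: [0.001, 1.0, -0.001, -0.0]
force: [0.4, -0.2, -2.3]
opening: 50.4
time: 20.6
position: [519.9, 321.6, 142.0]
ee_rot: [0.0, 1.0, 0.0, 0.0]
force: [0.1, 0.1, -0.7]
opening: 50.6
```

```bash
python3 -m crank '[{"grip":-0.17,"translation":[0,0,-0.1],"twist":[0,0,0]},{"grip":-0.17,"translation":[0,0,-0.1],"twist":[0,0,0]},{"grip":-0.3,"translation":[0,0,-0.1],"twist":[0,0,0]},{"grip":-0.5,"translation":[0,0,-0.1],"twist":[0,0,0]},{"grip":-1,"translation":[0,0,-0.1],"twist":[0,0,0]},{"grip":-1,"translation":[0,0,-0.1],"twist":[0,0,0]},{"grip":-1,"translation":[0,0,-0.1],"twist":[0,0,0]}]'; python3 -m crank '[{"grip":-1,"translation":[0,0,4],"twist":[0,0,0]},{"grip":-1,"translation":[0,0,9],"twist":[0,0,0]},{"grip":-1,"translation":[0,0,14],"twist":[0,0,0]},{"grip":-1,"translation":[0,0,16],"twist":[0,0,0]},{"grip":-1,"translation":[0,0,16],"twist":[0,0,0]}]'
python3 - <<'E'
from h import *
def blob(c,X,r=25):
    p=proj(c,X).astype(int); h=cv2.cvtColor(c["color"],cv2.COLOR_RGB2HSV)[...,2]
    k,l,st,ce=cv2.connectedComponentsWithStats((h<75).astype(np.uint8)); return [(ce[i].round(1),st[i,4],ray(c,ce[i],X[2])[:2].round(1)) for i in range(1,k) if np.hypot(*(ce[i]-p))<r and st[i,4]>20]
for n in("wrist","side"):
    c=cam(n); print(n,"vase",blob(c,[519.5,321.5,158]),"cand",blob(c,[424.8,315,168]),"bottle",blob(c,[617,-83,186]))
print(observe()["force"])
E
```

```text
time: 21.48
position: [519.5, 321.3, 140.2]
ee_rot: [0.0, 1.0, -0.0, -0.0]
force: [-1.6, -0.0, -0.1]
opening: 85.4
time: 22.1
position: [520.8, 321.9, 302.8]
ee_rot: [0.0, 1.0, 0.002, 0.002]
force: [0.0, 0.1, -0.8]
opening: 85.3
wrist vase [(array([323.6, 225. ]), np.int32(2523), array([519.4, 321.8]))] cand [(array([314.5,  86.3]), np.int32(1045), array([424.1, 316. ]))] bottle []
side vase [(array([239.6, 122.5]), np.int32(155), array([521.7, 323.4]))] cand [(array([196. , 124.9]), np.int32(45), array([425.8, 317.4]))] bottle [(array([319.2, 228.8]), np.int32(52), array([618.9, -82.1]))]
[-0.70827162 -0.23998168 -0.45914323]
```

Both pots stand on the board as planned. Now the bottle.

```bash
python3 -m crank '[{"grip":-1,"translation":[9.8,-40.4,0],"twist":[0,0,0]},{"grip":-1,"translation":[9.8,-40.4,0],"twist":[0,0,0]},{"grip":-1,"translation":[9.8,-40.4,0],"twist":[0,0,0]},{"grip":-1,"translation":[9.8,-40.4,0],"twist":[0,0,0]},{"grip":-1,"translation":[9.8,-40.4,0],"twist":[0,0,0]},{"grip":-1,"translation":[9.8,-40.4,0],"twist":[0,0,0]},{"grip":-1,"translation":[9.8,-40.4,0],"twist":[0,0,0]},{"grip":-1,"translation":[9.8,-40.4,0],"twist":[0,0,0]},{"grip":-1,"translation":[9.8,-40.4,0],"twist":[0,0,0]},{"grip":-1,"translation":[9.8,-40.4,0],"twist":[0,0,0]},{"grip":-1,"translation":[9.8,-40.4,0],"twist":[0,0,0]},{"grip":-1,"translation":[9.8,-40.4,-5],"twist":[0,0,0]},{"grip":-1,"translation":[9.8,-40.4,-10],"twist":[0,0,0]},{"grip":-1,"translation":[9.8,-40.4,-13.1],"twist":[0,0,0]},{"grip":-1,"translation":[9.8,-40.4,-13.1],"twist":[0,0,0]},{"grip":-1,"translation":[9.8,-40.4,-13.1],"twist":[0,0,0]}]'; python3 -m crank '[{"grip":-0.4,"translation":[0,0,0],"twist":[0,0,0]},{"grip":0,"translation":[0,0,0],"twist":[0,0,0]},{"grip":0.2,"translation":[0,0,0],"twist":[0,0,0]},{"grip":0.4,"translation":[0,0,0],"twist":[0,0,0]},{"grip":0.5,"translation":[0,0,0],"twist":[0,0,0]},{"grip":0.5,"translation":[0,0,0],"twist":[0,0,0]},{"grip":0.5,"translation":[0,0,0],"twist":[0,0,0]}]';python3 -m crank '[{"grip":0.5,"translation":[0,0,0.4],"twist":[0,0,0]},{"grip":0.5,"translation":[0,0,0.8],"twist":[0,0,0]},{"grip":0.5,"translation":[0,0,0.8],"twist":[0,0,0]}]'
```

```text
time: 24.2
position: [618.8, -82.5, 171.0]
ee_rot: [-0.0, 1.0, -0.0, 0.001]
force: [-0.4, -0.2, -0.4]
opening: 85.7
time: 25.08
position: [617.9, -83.0, 170.0]
ee_rot: [0.0, 1.0, -0.0, 0.0]
force: [-0.9, -1.2, 4.8]
opening: 22.4
time: 25.45
position: [617.1, -82.5, 176.8]
ee_rot: [-0.0, 1.0, 0.0, -0.0]
force: [0.3, 0.4, -3.5]
opening: 22.4
```

```bash
python3 -m crank '[{"grip":0.5,"translation":[0,0,3],"twist":[0,0,0]},{"grip":0.5,"translation":[0,0,7],"twist":[0,0,0]},{"grip":0.5,"translation":[0,2,10],"twist":[0,0,0]},{"grip":0.5,"translation":[0,5,10],"twist":[0,0,0]},{"grip":0.5,"translation":[0,9.5,10],"twist":[0,0,0]},{"grip":0.5,"translation":[-0.1,14,10],"twist":[0,0,0]},{"grip":0.5,"translation":[-0.1,18.5,10],"twist":[0,0,0]},{"grip":0.5,"translation":[-0.2,23,10],"twist":[0,0,0]},{"grip":0.5,"translation":[-0.2,27.5,10],"twist":[0,0,0]},{"grip":0.5,"translation":[-0.3,32,10],"twist":[0,0,0]},{"grip":0.5,"translation":[-0.3,36.5,10],"twist":[0,0,0]},{"grip":0.5,"translation":[-0.3,39.5,10],"twist":[0,0,0]},{"grip":0.5,"translation":[-0.3,41.1,10],"twist":[0,0,0]},{"grip":0.5,"translation":[-0.3,41.1,10],"twist":[0,0,0]},{"grip":0.5,"translation":[-0.3,41.1,7],"twist":[0,0,0]},{"grip":0.5,"translation":[-0.3,41.1,4],"twist":[0,0,0]},{"grip":0.5,"translation":[-0.3,41.1,1.5],"twist":[0,0,0]},{"grip":0.5,"translation":[-0.3,41.1,0.3],"twist":[0,0,0]},{"grip":0.5,"translation":[-0.3,41.1,0],"twist":[0,0,0]}]'; python3 -m crank '[{"grip":0.5,"translation":[0,0,-0.5],"twist":[0,0,0]},{"grip":0.5,"translation":[0,0,-0.9],"twist":[0,0,0]},{"grip":0.5,"translation":[0,0,-1.15],"twist":[0,0,0]},{"grip":0.5,"translation":[0,0,-1.15],"twist":[0,0,0]}]'
```

```text
time: 27.82
position: [614.9, 326.1, 177.0]
ee_rot: [0.001, 1.0, -0.001, -0.0]
force: [0.2, 0.3, -3.0]
opening: 22.8
time: 28.32
position: [615.3, 328.7, 167.3]
ee_rot: [0.0, 1.0, 0.001, 0.001]
force: [-0.7, -1.8, 1.1]
opening: 22.6
```

```bash
python3 -m crank '[{"grip":0.4,"translation":[0,0,0],"twist":[0,0,0]},{"grip":0.2,"translation":[0,0,0],"twist":[0,0,0]},{"grip":-0.4,"translation":[0,0,0],"twist":[0,0,0]},{"grip":-1,"translation":[0,0,0],"twist":[0,0,0]},{"grip":-1,"translation":[0,0,0],"twist":[0,0,0]},{"grip":-1,"translation":[0,0,5],"twist":[0,0,0]},{"grip":-1,"translation":[0,0,10],"twist":[0,0,0]},{"grip":-1,"translation":[0,0,13.5],"twist":[0,0,0]},{"grip":-1,"translation":[0,0,13.5],"twist":[0,0,0]},{"grip":-1,"translation":[-1.3,-34.1,13.5],"twist":[0,0,0]},{"grip":-1,"translation":[-1.3,-34.1,13.5],"twist":[0,0,0]},{"grip":-1,"translation":[-1.3,-34.1,13.5],"twist":[0,0,0]},{"grip":-1,"translation":[-1.3,-34.1,13.5],"twist":[0,0,0]},{"grip":-1,"translation":[-1.3,-34.1,13.5],"twist":[0,0,0]},{"grip":-1,"translation":[-1.3,-34.1,9],"twist":[0,0,0]},{"grip":-1,"translation":[-1.3,-34.1,6],"twist":[0,0,0]},{"grip":-1,"translation":[-1.3,-34.1,6],"twist":[0,0,0]},{"grip":-1,"translation":[-1.3,-34.1,6],"twist":[0,0,0]},{"grip":-1,"translation":[-1.3,-34.1,6],"twist":[0,0,0]}]'
python3 - <<'E'
from h import *
def blob(c,X,r=25):
    p=proj(c,X).astype(int); h=cv2.cvtColor(c["color"],cv2.COLOR_RGB2HSV)[...,2]
    k,l,st,ce=cv2.connectedComponentsWithStats((h<75).astype(np.uint8)); return [(ce[i].round(1),st[i,4],ray(c,ce[i],X[2])[:2].round(1)) for i in range(1,k) if np.hypot(*(ce[i]-p))<r and st[i,4]>15]
for n in("top","side"):
    c=cam(n); print(n,"bottle",blob(c,[614,328,183],12),"vase",blob(c,[519.5,321.5,158],12),"cand",blob(c,[424.8,315,168],12))
s=cam("side"); w=cam("wrist"); a=cv2.resize(s["color"][60:340,130:410,::-1],(400,400)); 
p=proj(w,[602,-12,50]).astype(int); x,y=p-50; print(p,x,y)
b=cv2.resize(w["color"][y:y+100,x:x+100,::-1],(400,400),interpolation=2)
cv2.imwrite("pics/s8.png",np.hstack([a,b])); np.savez("w8.npz",**w); print(observe()["position"])
E
```

```text
time: 30.7
position: [602.8, -11.9, 227.5]
ee_rot: [-0.001, 1.0, 0.0, 0.001]
force: [0.1, -0.0, 0.1]
opening: 85.4
top bottle [(array([159.6, 216.6]), np.int32(30), array([613., 328.]))] vase [(array([156.4, 267.2]), np.int32(345), array([518.6, 320.9]))] cand [(array([147.3, 316.4]), np.int32(82), array([423.4, 315.2]))]
side bottle [] vase [(array([239.4, 122.6]), np.int32(159), array([521.1, 322.9]))] cand [(array([196. , 124.9]), np.int32(43), array([425.9, 317.3]))]
[324 216] 274 166
[602.13485234 -12.3707653  226.83737263]
```

View pics/s8.png

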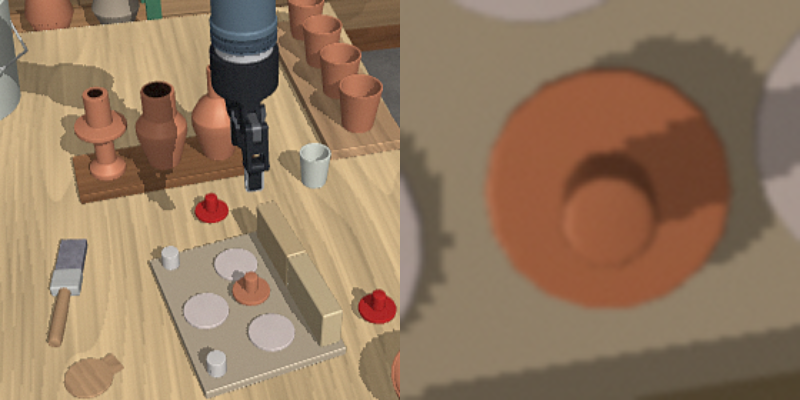

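All three pots stand on the board; the lid is free: knob top at wrist px (326,221), disc at (325.5,212.6).

Run:
```python
from h import *
w=dict(np.load("w8.npz")); print(ray(w,(326.0,221.0),57),ray(w,(325.5,212.6),30))
```

```text
[603.89096617 -10.81919776  57.        ] [603.11933882 -11.12583608  30.        ]
```

```bash
python3 -m crank '[{"grip":-1,"translation":[0.2,0.16,-5],"twist":[0,0,0]},{"grip":-1,"translation":[0.2,0.16,-9],"twist":[0,0,0]},{"grip":-1,"translation":[0.2,0.16,-13],"twist":[0,0,0]},{"grip":-0.4,"translation":[0.2,0.16,-15.5],"twist":[0,0,0]},{"grip":0,"translation":[0.2,0.16,-16.7],"twist":[0,0,0]},{"grip":0,"translation":[0.2,0.16,-16.7],"twist":[0,0,0]},{"grip":0,"translation":[0.2,0.16,-16.7],"twist":[0,0,0]}]'; python3 -m crank '[{"grip":0.2,"translation":[0,0,0],"twist":[0,0,0]},{"grip":0.4,"translation":[0,0,0],"twist":[0,0,0]},{"grip":0.5,"translation":[0,0,0],"twist":[0,0,0]},{"grip":0.62,"translation":[0,0,0],"twist":[0,0,0]},{"grip":0.65,"translation":[0,0,0],"twist":[0,0,0]},{"grip":0.65,"translation":[0,0,0],"twist":[0,0,0]}]'; python3 -m crank '[{"grip":0.65,"translation":[0,0,0.5],"twist":[0,0,0]},{"grip":0.65,"translation":[0,0,1],"twist":[0,0,0]},{"grip":0.65,"translation":[0,0,1],"twist":[0,0,0]}]'
```

```text
time: 31.78
position: [604.9, -11.2, 60.3]
ee_rot: [0.0, 1.0, 0.0, 0.001]
force: [1.1, 0.4, 0.7]
opening: 42.8
time: 32.52
position: [603.5, -11.1, 58.8]
ee_rot: [0.0, 1.0, -0.0, -0.0]
force: [-0.2, -0.3, 0.9]
opening: 15.0
time: 32.9
position: [604.2, -11.2, 69.7]
ee_rot: [0.0, 1.0, 0.0, 0.001]
force: [0.5, -0.4, -0.2]
opening: 14.9
```

```bash
python3 -m crank '[{"grip":0.8,"translation":[0,0,0],"twist":[0,0,0]},{"grip":1,"translation":[0,0,0],"twist":[0,0,0]},{"grip":1,"translation":[0,0,0],"twist":[0,0,0]},{"grip":1,"translation":[0,0,4],"twist":[0,0,0]},{"grip":1,"translation":[0,0,8],"twist":[0,0,0]},{"grip":1,"translation":[0,0,12],"twist":[0,0,0]},{"grip":1,"translation":[0,0,12],"twist":[0,0,0]}]'
python3 - <<'E'
from h import *
s=cam("side");w=cam("wrist");o=observe();print(o["force"],o["opening"],o["position"])
a=cv2.resize(s["color"][160:340,220:400,::-1],(400,400)); b=cv2.resize(w["color"][160:480,160:480,::-1],(400,400))
cv2.imwrite("pics/s9.png",np.hstack([a,b]))
E
```

```text
time: 33.78
position: [606.6, -11.6, 193.1]
ee_rot: [0.0, 1.0, 0.0, 0.004]
force: [0.7, -0.4, -0.7]
opening: -0.2
[-0.53007027  0.39186708 -0.77198378] -0.05277433450313618 [603.46725542 -11.05747121 189.02930982]
```

View pics/s9.png

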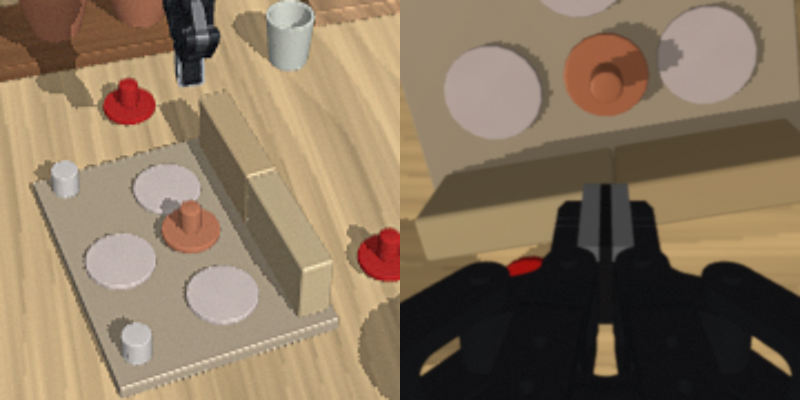

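The lid was not gripped; it still lies untouched at its place. The earlier too-small openings (35.6 on 40, 50.6 on 54) suggest that the pads sit off the axis, or the tips are higher than thought. Measure where the closed fingertips really are.

Run:
```python
from h import *
s=cam("side");w=cam("wrist");t=cam("top")
for X in ([603.5,-11,189],[603.5,-11,164]): print([proj(c,X).round(1) for c in(s,w,t)])
# observed tip: side, wrist
ps=np.array([220+190*.45,160+85*.45]); pw=np.array([160+605*.8-320,160+187*.8]); print(ps,pw)
def PM(c): return np.array(c["intrinsics"])@np.hstack([c["R"],np.array(c["t"]).reshape(3,1)])
X=cv2.triangulatePoints(PM(s),PM(w),ps,pw); print((X[:3]/X[3]).ravel())
```

```text
[array([302.8, 202.4]), array([324.3, 321. ]), array([333.5, 248. ])]
[array([303.1, 212.7]), array([324.3, 295.7]), array([333.3, 250.4])]
[305.5  198.25] [324.  309.6]
[605.07077477  -9.37341646 193.97377281]
```

Estimates put the tips near or even above the reported TCP height rather than 25 mm below. Verify by touching the empty candlestick disc (top z = 21) with shut fingers, in small steps.

```bash
python3 -m crank '[{"grip":1,"translation":[-6.7,-1.7,0],"twist":[0,0,0]},{"grip":1,"translation":[-6.7,-1.7,0],"twist":[0,0,0]},{"grip":1,"translation":[-6.7,-1.7,-5],"twist":[0,0,0]},{"grip":1,"translation":[-6.7,-1.7,-10],"twist":[0,0,0]},{"grip":1,"translation":[-6.7,-1.7,-13],"twist":[0,0,0]},{"grip":1,"translation":[-6.7,-1.7,-13.5],"twist":[0,0,0]},{"grip":1,"translation":[-6.7,-1.7,-13.5],"twist":[0,0,0]},{"grip":1,"translation":[-6.7,-1.7,-13.5],"twist":[0,0,0]}]'
python3 -m crank '[{"grip":1,"translation":[0,0,-0.3],"twist":[0,0,0]},{"grip":1,"translation":[0,0,-0.5],"twist":[0,0,0]},{"grip":1,"translation":[0,0,-0.5],"twist":[0,0,0]}]' | sed -n '2p;4p'
python3 -m crank '[{"grip":1,"translation":[0,0,-0.2],"twist":[0,0,0]},{"grip":1,"translation":[0,0,-0.4],"twist":[0,0,0]},{"grip":1,"translation":[0,0,-0.4],"twist":[0,0,0]}]' | sed -n '2p;4p'
python3 - <<'E'
from h import *
s=cam("side");h=cv2.cvtColor(s["color"],cv2.COLOR_RGB2HSV)[...,2]
for z in(21,30,45,60,80): print(z,proj(s,[536.5,-28,z]).round(1))
c=int(round(proj(s,[536.5,-28,45])[0]))
for x in(c-4,c,c+4): print(x,h[170:300,x].tolist()[40:])
E
```

```text
time: 35.02
position: [538.2, -28.2, 55.4]
ee_rot: [0.0, 1.0, 0.0, 0.002]
force: [0.2, -0.8, 0.5]
opening: 0.0
position: [536.4, -28.0, 48.9]
force: [0.3, -0.3, -0.5]
position: [536.2, -28.1, 44.6]
force: [-0.6, -0.1, 0.1]
21 [272.7 276.6]
30 [272.4 273.5]
45 [272.  268.4]
60 [271.6 263.2]
80 [271. 256.]
268 [37, 55, 47, 46, 43, 46, 42, 39, 38, 44, 47, 45, 44, 42, 50, 48, 46, 45, 42, 48, 41, 41, 44, 44, 47, 44, 50, 51, 46, 44, 47, 41, 27, 16, 16, 25, 29, 25, 30, 58, 159, 94, 40, 52, 89, 61, 35, 33, 23, 13, 59, 111, 121, 113, 111, 111, 165, 177, 191, 192, 190, 195, 191, 192, 192, 196, 194, 194, 194, 192, 198, 195, 196, 195, 194, 195, 191, 203, 189, 164, 162, 166, 168, 167, 167, 167, 166, 167, 166, 168]
272 [49, 48, 48, 44, 43, 46, 47, 45, 46, 48, 45, 43, 41, 46, 49, 47, 44, 45, 47, 52, 38, 46, 49, 42, 36, 82, 167, 127, 85, 151, 151, 148, 151, 150, 152, 156, 155, 157, 162, 162, 170, 115, 93, 121, 127, 90, 62, 44, 29, 38, 41, 42, 42, 48, 43, 37, 17, 135, 194, 193, 193, 191, 193, 194, 193, 194, 194, 196, 195, 196, 197, 200, 198, 199, 197, 195, 197, 194, 221, 206, 162, 160, 168, 168, 168, 168, 165, 168, 166, 166]
276 [50, 47, 46, 47, 42, 46, 44, 44, 43, 48, 45, 50, 46, 44, 46, 43, 45, 46, 36, 51, 48, 43, 49, 51, 50, 54, 54, 50, 52, 40, 30, 27, 8, 10, 15, 53, 83, 89, 114, 154, 145, 100, 97, 190, 141, 101, 81, 48, 27, 105, 83, 71, 75, 44, 32, 22, 77, 186, 196, 194, 194, 191, 196, 197, 193, 193, 196, 196, 199, 195, 199, 196, 199, 198, 198, 198, 197, 193, 222, 212, 178, 166, 165, 165, 164, 167, 166, 164, 167, 168]
```

No contact where nominal tips would have touched; the side image puts tips near z≈48. Continue down to contact.

```bash
python3 -m crank '[{"grip":1,"translation":[0,0,-0.5],"twist":[0,0,0]},{"grip":1,"translation":[0,0,-1.2],"twist":[0,0,0]},{"grip":1,"translation":[0,0,-1.2],"twist":[0,0,0]}]' | sed -n '2p;4p'
for i in 1; do python3 -m crank '[{"grip":1,"translation":[0,0,-0.2],"twist":[0,0,0]},{"grip":1,"translation":[0,0,-0.4],"twist":[0,0,0]},{"grip":1,"translation":[0,0,-0.4],"twist":[0,0,0]}]' | sed -n '2p;4p'; done
python3 -m crank '[{"grip":1,"translation":[0,0,-0.2],"twist":[0,0,0]},{"grip":1,"translation":[0,0,-0.4],"twist":[0,0,0]},{"grip":1,"translation":[0,0,-0.4],"twist":[0,0,0]}]' | sed -n '2p;4p'
```

```text
position: [535.6, -28.1, 31.9]
force: [0.6, 0.7, 0.1]
position: [536.4, -28.1, 28.8]
force: [0.1, 0.1, 0.3]
position: [536.3, -28.1, 24.7]
force: [-0.0, -0.1, -0.4]
```

```bash
python3 -m crank '[{"grip":1,"translation":[0,0,-0.2],"twist":[0,0,0]},{"grip":1,"translation":[0,0,-0.3],"twist":[0,0,0]},{"grip":1,"translation":[0,0,-0.3],"twist":[0,0,0]}]' | sed -n '2p;4p'
python3 -m crank '[{"grip":1,"translation":[0,0,-0.2],"twist":[0,0,0]},{"grip":1,"translation":[0,0,-0.2],"twist":[0,0,0]},{"grip":1,"translation":[0,0,-0.2],"twist":[0,0,0]}]' | sed -n '2p;4p'
python3 - <<'E'
from h import *
s=cam("side");h=cv2.cvtColor(s["color"],cv2.COLOR_RGB2HSV)[...,2]
print(h[250:300,270:276:2].T.tolist())
E
```

```text
position: [536.4, -28.2, 21.8]
force: [-0.0, 0.9, 1.0]
position: [536.5, -28.2, 19.9]
force: [-1.2, -0.0, 0.6]
[[35, 38, 31, 18, 13, 25, 27, 22, 27, 103, 66, 39, 49, 61, 77, 57, 52, 28, 17, 30, 30, 21, 45, 43, 60, 47, 162, 196, 198, 198, 196, 199, 192, 196, 196, 199, 198, 193, 213, 198, 172, 166, 165, 170, 170, 169, 169, 167, 169, 171], [162, 159, 162, 162, 168, 169, 169, 143, 111, 100, 75, 49, 51, 75, 66, 48, 44, 22, 40, 44, 45, 42, 41, 46, 42, 16, 174, 203, 201, 198, 196, 195, 196, 197, 192, 199, 197, 194, 221, 203, 160, 161, 170, 166, 169, 163, 170, 164, 167, 168], [159, 154, 154, 152, 151, 153, 152, 151, 153, 154, 143, 98, 93, 186, 137, 98, 79, 47, 32, 45, 40, 40, 39, 43, 26, 87, 191, 202, 198, 197, 195, 198, 196, 197, 198, 198, 198, 196, 225, 217, 167, 163, 169, 168, 166, 166, 167, 164, 167, 171]]
```

```bash
python3 -m crank '[{"grip":1,"translation":[0,0,-0.2],"twist":[0,0,0]},{"grip":1,"translation":[0,0,-0.2],"twist":[0,0,0]},{"grip":1,"translation":[0,0,-0.2],"twist":[0,0,0]}]' | sed -n '2p;4p'
python3 -m crank '[{"grip":1,"translation":[0,0,-0.1],"twist":[0,0,0]},{"grip":1,"translation":[0,0,-0.1],"twist":[0,0,0]},{"grip":1,"translation":[0,0,-0.1],"twist":[0,0,0]}]' | sed -n '2p;4p'
python3 -m crank '[{"grip":1,"translation":[0,0,-0.1],"twist":[0,0,0]},{"grip":1,"translation":[0,0,-0.1],"twist":[0,0,0]},{"grip":1,"translation":[0,0,-0.1],"twist":[0,0,0]}]' | sed -n '2p;4p'
```

```text
position: [536.4, -28.2, 17.8]
force: [0.1, 0.1, -0.6]
position: [536.5, -28.1, 16.8]
force: [0.4, 0.0, 0.4]
position: [536.5, -28.1, 15.9]
force: [0.2, -0.2, -1.2]
```

```bash
python3 -m crank '[{"grip":1,"translation":[0,0,-0.2],"twist":[0,0,0]},{"grip":1,"translation":[0,0,-0.2],"twist":[0,0,0]}]' | sed -n '2p;4p'
python3 -m crank '[{"grip":1,"translation":[0,0,-0.2],"twist":[0,0,0]},{"grip":1,"translation":[0,0,-0.2],"twist":[0,0,0]}]' | sed -n '2p;4p'
python3 -m crank '[{"grip":1,"translation":[0,0,-0.2],"twist":[0,0,0]},{"grip":1,"translation":[0,0,-0.2],"twist":[0,0,0]}]' | sed -n '2p;4p'
```

```text
position: [536.3, -28.1, 13.7]
force: [0.6, 0.2, 0.4]
position: [536.3, -28.1, 11.7]
force: [-0.7, -1.0, -0.4]
position: [536.6, -28.1, 11.2]
force: [-3.3, 0.5, 10.9]
```

Run:
```python
from h import *
s=cam("side");o=observe();print(o["position"],o["force"]); h=cv2.cvtColor(s["color"],cv2.COLOR_RGB2HSV)[...,2]
print(h[262:296,270:276:2].T.tolist())
```

```text
[536.60305131 -28.11768114  11.25147834] [-4.10554858 -0.40358917 11.51624569]
[[48, 75, 45, 43, 49, 86, 64, 55, 37, 27, 20, 43, 60, 71, 67, 54, 94, 180, 203, 195, 197, 198, 194, 195, 197, 195, 212, 202, 173, 168, 166, 169, 165, 168], [54, 42, 33, 37, 50, 75, 56, 38, 24, 39, 43, 41, 48, 47, 36, 38, 18, 175, 204, 197, 194, 198, 197, 196, 200, 191, 219, 204, 160, 159, 166, 168, 169, 169], [160, 161, 109, 89, 166, 149, 111, 93, 64, 36, 43, 39, 50, 44, 42, 35, 92, 194, 203, 194, 195, 197, 195, 196, 195, 194, 227, 215, 169, 162, 170, 164, 165, 167]]
```

Contact at reported z 11.3 on a surface at 21: the shut tips are ~10 mm *above* the reported TCP height (35 mm off nominal). So all grips so far were near the pot tops. Re-grip the lid with TCP z ≈ 22.

```bash
python3 -m crank '[{"grip":1,"translation":[0,0,3],"twist":[0,0,0]},{"grip":0,"translation":[0,0,9],"twist":[0,0,0]},{"grip":-0.2,"translation":[3,0.8,9],"twist":[0,0,0]},{"grip":-0.2,"translation":[6.7,1.7,9],"twist":[0,0,0]},{"grip":-0.2,"translation":[6.7,1.7,9],"twist":[0,0,0]},{"grip":-0.2,"translation":[6.7,1.7,5],"twist":[0,0,0]},{"grip":-0.2,"translation":[6.7,1.7,2],"twist":[0,0,0]},{"grip":-0.2,"translation":[6.7,1.7,1.2],"twist":[0,0,0]},{"grip":-0.2,"translation":[6.7,1.7,1.2],"twist":[0,0,0]},{"grip":-0.2,"translation":[6.7,1.7,1.2],"twist":[0,0,0]}]'; python3 -m crank '[{"grip":0.1,"translation":[0,0,0],"twist":[0,0,0]},{"grip":0.3,"translation":[0,0,0],"twist":[0,0,0]},{"grip":0.45,"translation":[0,0,0],"twist":[0,0,0]},{"grip":0.55,"translation":[0,0,0],"twist":[0,0,0]},{"grip":0.65,"translation":[0,0,0],"twist":[0,0,0]},{"grip":1,"translation":[0,0,0],"twist":[0,0,0]},{"grip":1,"translation":[0,0,0],"twist":[0,0,0]},{"grip":1,"translation":[0,0,0],"twist":[0,0,0]}]'
```

```text
time: 40.92
position: [604.7, -11.4, 23.3]
ee_rot: [0.0, 1.0, 0.0, 0.001]
force: [0.1, 0.9, 0.5]
opening: 51.1
time: 41.92
position: [603.8, -11.0, 22.3]
ee_rot: [0.0, 1.0, 0.0, 0.0]
force: [-1.0, 0.2, 4.9]
opening: 18.2
```

Knob gripped (18.2). Lift and carry to above the jar.

```bash
python3 -m crank '[{"grip":1,"translation":[0,0,2],"twist":[0,0,0]},{"grip":1,"translation":[0,0,6],"twist":[0,0,0]},{"grip":1,"translation":[0,0,11],"twist":[0,0,0]},{"grip":1,"translation":[-0.5,-2,14],"twist":[0,0,0]},{"grip":1,"translation":[-1,-5,14],"twist":[0,0,0]},{"grip":1,"translation":[-2,-9.5,14],"twist":[0,0,0]},{"grip":1,"translation":[-2.8,-14,14],"twist":[0,0,0]},{"grip":1,"translation":[-3.7,-18.5,14],"twist":[0,0,0]},{"grip":1,"translation":[-4.6,-23,14],"twist":[0,0,0]},{"grip":1,"translation":[-5.5,-27.5,14],"twist":[0,0,0]},{"grip":1,"translation":[-6,-30.1,14],"twist":[0,0,0]},{"grip":1,"translation":[-6.1,-31.1,13],"twist":[0,0,0]},{"grip":1,"translation":[-6.1,-31.1,10],"twist":[0,0,0]},{"grip":1,"translation":[-6.1,-31.1,9.5],"twist":[0,0,0]},{"grip":1,"translation":[-6.1,-31.1,9.5],"twist":[0,0,0]}]'
python3 - <<'E'
from h import *
s=cam("side");w=cam("wrist");t=cam("top");o=observe();print(o["force"],o["opening"],o["position"])
# jar rim predicted centre in each view and lid centre
a=cv2.resize(s["color"][330:430,255:355,::-1],(400,400),interpolation=2); b=cv2.resize(w["color"][160:480,160:480,::-1],(400,400))
print(proj(s,[542.4,-322.4,93]),proj(w,[542.4,-322.4,93]),proj(w,[542.4,-322.4,109]),proj(w,[542.4,-322.4,125]))
cv2.imwrite("pics/s10.png",np.hstack([a,b]))
E
```

```text
time: 43.8
position: [542.7, -320.5, 116.3]
ee_rot: [-0.001, 1.0, 0.001, -0.001]
force: [-0.6, -0.8, -1.0]
opening: 17.9
[-0.55357443  1.32870452 -0.31341723] 17.96541043497632 [ 543.54048044 -322.04751846  118.01949304]
[302.59124281 385.52418058] [321.94796316 291.94000387] [321.76530206 307.08449084] [321.54789981 325.10937725]
```

View pics/s10.png

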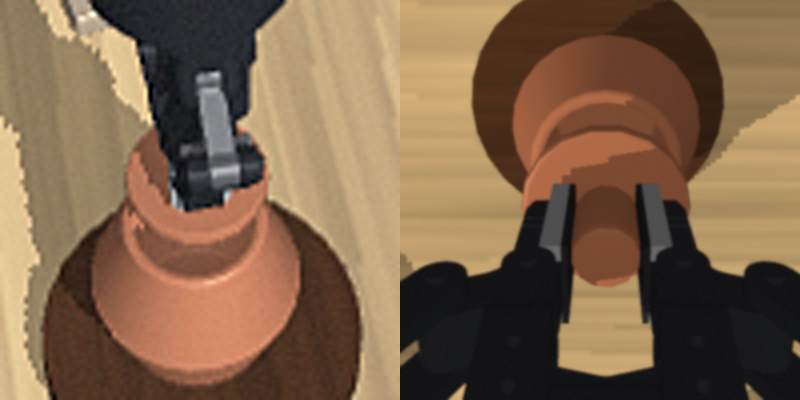

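The lid hangs level above the jar, side-view columns of lid (196.5) and rim (195) agree to <1 mm; wrist view suggests ≤1.5 mm in y. Lower.

```bash
python3 -m crank '[{"grip":1,"translation":[0,0.05,-0.8],"twist":[0,0,0]},{"grip":1,"translation":[0,0.05,-1.4],"twist":[0,0,0]},{"grip":1,"translation":[0,0.05,-1.9],"twist":[0,0,0]},{"grip":1,"translation":[0,0.05,-2.2],"twist":[0,0,0]},{"grip":1,"translation":[0,0.05,-2.2],"twist":[0,0,0]}]'; python3 -m crank '[{"grip":1,"translation":[0,0,-0.15],"twist":[0,0,0]},{"grip":1,"translation":[0,0,-0.25],"twist":[0,0,0]},{"grip":1,"translation":[0,0,-0.3],"twist":[0,0,0]},{"grip":1,"translation":[0,0,-0.3],"twist":[0,0,0]}]'
```

```text
time: 44.58
position: [542.2, -321.6, 94.5]
ee_rot: [0.0, 1.0, 0.0, -0.0]
force: [0.0, -0.1, -0.6]
opening: 18.0
time: 45.08
position: [542.6, -321.7, 92.2]
ee_rot: [0.0, 1.0, -0.0, 0.0]
force: [-0.7, 0.1, 1.7]
opening: 18.4
```

```bash
python3 -m crank '[{"grip":0.5,"translation":[0,0,0],"twist":[0,0,0]},{"grip":0.4,"translation":[0,0,0],"twist":[0,0,0]},{"grip":0.2,"translation":[0,0,0],"twist":[0,0,0]},{"grip":-0.2,"translation":[0,0,0],"twist":[0,0,0]},{"grip":-0.4,"translation":[0,0,0],"twist":[0,0,0]},{"grip":-0.4,"translation":[0,0,3],"twist":[0,0,0]},{"grip":-0.6,"translation":[0,0,7],"twist":[0,0,0]},{"grip":-1,"translation":[0,0,12],"twist":[0,0,0]},{"grip":-1,"translation":[0,0,17],"twist":[0,0,0]},{"grip":-1,"translation":[0,0,17],"twist":[0,0,0]},{"grip":-1,"translation":[0,0,17],"twist":[0,0,0]}]'
python3 - <<'E'
from h import *
w=cam("wrist");s=cam("side");o=observe();print(o["position"])
a=cv2.resize(s["color"][330:440,250:360,::-1],(400,400),interpolation=2)
p=proj(w,[542.4,-322,100]).astype(int); x,y=p-60; b=cv2.resize(w["color"][y:y+120,x:x+120,::-1],(400,400),interpolation=2); print(x,y)
cv2.imwrite("pics/s11.png",np.hstack([a,b])); np.savez("w11.npz",**w)
E
```

```text
time: 46.45
position: [542.2, -321.3, 261.5]
ee_rot: [0.0, 1.0, 0.0, -0.0]
force: [0.2, -0.7, -0.5]
opening: 85.3
[ 541.52330837 -320.75727484  259.89506631]
263 162
```

View pics/s11.png

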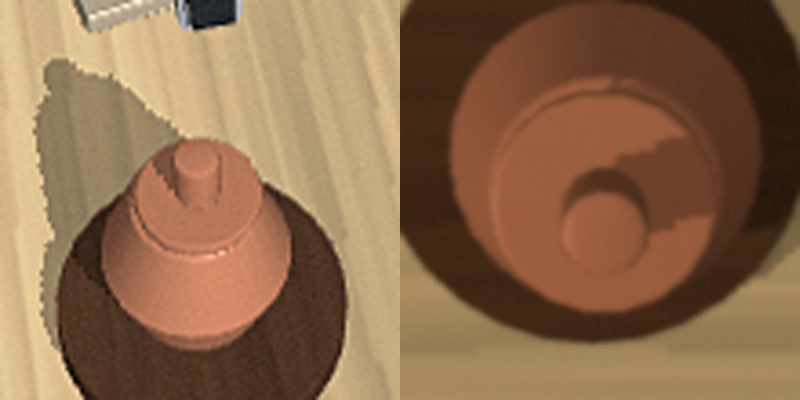

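Lid sits level, flange in, concentric with the rim (picture 16, the last). Now return the bottle.

```bash
python3 -m crank '[{"grip":-1,"translation":[7.2,65,3],"twist":[0,0,0]},{"grip":-1,"translation":[7.2,65,3],"twist":[0,0,0]},{"grip":-1,"translation":[7.2,65,3],"twist":[0,0,0]},{"grip":-1,"translation":[7.2,65,3],"twist":[0,0,0]},{"grip":-1,"translation":[7.2,65,3],"twist":[0,0,0]},{"grip":-1,"translation":[7.2,65,3],"twist":[0,0,0]},{"grip":-1,"translation":[7.2,65,3],"twist":[0,0,0]},{"grip":-1,"translation":[7.2,65,3],"twist":[0,0,0]},{"grip":-1,"translation":[7.2,65,3],"twist":[0,0,0]},{"grip":-1,"translation":[7.2,65,3],"twist":[0,0,0]},{"grip":-1,"translation":[7.2,65,3],"twist":[0,0,0]},{"grip":-1,"translation":[7.2,65,3],"twist":[0,0,0]},{"grip":-1,"translation":[7.2,65,3],"twist":[0,0,0]},{"grip":-1,"translation":[7.2,65,3],"twist":[0,0,0]},{"grip":-1,"translation":[7.2,65,3],"twist":[0,0,0]},{"grip":-1,"translation":[7.2,65,3],"twist":[0,0,0]},{"grip":-1,"translation":[7.2,65,3],"twist":[0,0,0]}]'
python3 - <<'E'
from h import *
w=cam("wrist"); h=cv2.cvtColor(w["color"],cv2.COLOR_RGB2HSV)[...,2]; k,l,st,ce=cv2.connectedComponentsWithStats((h<75).astype(np.uint8))
for n,X in(("bottle",[614.5,328.4,183]),("vase",[519.5,321.4,158]),("candle",[424.6,315.5,168])):
    p=proj(w,X); print(n,[(st[i,4],ray(w,ce[i],X[2])[:2].round(1)) for i in range(1,k) if np.hypot(*(ce[i]-p))<30 and st[i,4]>100])
E
```

```text
time: 48.68
position: [614.5, 328.1, 292.0]
ee_rot: [0.0, 1.0, 0.0, 0.0]
force: [0.5, 0.5, -0.3]
opening: 85.0
bottle [(np.int32(497), array([613.2, 328.5]))]
vase [(np.int32(3644), array([519.6, 321.8]))]
candle []
```

```bash
python3 -m crank '[{"grip":-1,"translation":[0,0,-5],"twist":[0,0,0]},{"grip":-1,"translation":[0,0,-10],"twist":[0,0,0]},{"grip":-1,"translation":[0,0,-13],"twist":[0,0,0]},{"grip":-1,"translation":[0,0,-15.7],"twist":[0,0,0]},{"grip":-1,"translation":[0,0,-15.7],"twist":[0,0,0]},{"grip":-1,"translation":[0,0,-15.7],"twist":[0,0,0]}]'; python3 -m crank '[{"grip":-0.4,"translation":[0,0,0],"twist":[0,0,0]},{"grip":0,"translation":[0,0,0],"twist":[0,0,0]},{"grip":0.2,"translation":[0,0,0],"twist":[0,0,0]},{"grip":0.4,"translation":[0,0,0],"twist":[0,0,0]},{"grip":0.6,"translation":[0,0,0],"twist":[0,0,0]},{"grip":0.8,"translation":[0,0,0],"twist":[0,0,0]},{"grip":0.8,"translation":[0,0,0],"twist":[0,0,0]}]'; python3 -m crank '[{"grip":0.8,"translation":[0,0,0.4],"twist":[0,0,0]},{"grip":0.8,"translation":[0,0,1],"twist":[0,0,0]},{"grip":0.8,"translation":[0,0,1],"twist":[0,0,0]}]'
```

```text
time: 49.48
position: [615.4, 328.8, 136.2]
ee_rot: [0.0, 1.0, 0.0, 0.001]
force: [-0.1, -0.6, 0.5]
opening: 85.2
time: 50.35
position: [614.9, 328.7, 135.5]
ee_rot: [0.0, 1.0, 0.0, 0.0]
force: [0.6, -0.2, 3.5]
opening: 24.8
time: 50.72
position: [614.4, 328.2, 144.7]
ee_rot: [0.0, 1.0, -0.0, -0.0]
force: [0.3, -0.3, -2.6]
opening: 24.5
```

```bash
python3 -m crank '[{"grip":0.8,"translation":[0,0,3],"twist":[0,0,0]},{"grip":0.8,"translation":[0,0,7],"twist":[0,0,0]},{"grip":0.8,"translation":[0,-2,10],"twist":[0,0,0]},{"grip":0.8,"translation":[0,-5,10],"twist":[0,0,0]},{"grip":0.8,"translation":[0,-9.5,10],"twist":[0,0,0]},{"grip":0.8,"translation":[0.1,-14,10],"twist":[0,0,0]},{"grip":0.8,"translation":[0.1,-18.5,10],"twist":[0,0,0]},{"grip":0.8,"translation":[0.2,-23,10],"twist":[0,0,0]},{"grip":0.8,"translation":[0.2,-27.5,10],"twist":[0,0,0]},{"grip":0.8,"translation":[0.3,-32,10],"twist":[0,0,0]},{"grip":0.8,"translation":[0.3,-36.5,10],"twist":[0,0,0]},{"grip":0.8,"translation":[0.3,-39.5,10],"twist":[0,0,0]},{"grip":0.8,"translation":[0.3,-41.1,10],"twist":[0,0,0]},{"grip":0.8,"translation":[0.3,-41.1,10],"twist":[0,0,0]},{"grip":0.8,"translation":[0.3,-41.1,7],"twist":[0,0,0]},{"grip":0.8,"translation":[0.3,-41.1,4],"twist":[0,0,0]},{"grip":0.8,"translation":[0.3,-41.1,1.5],"twist":[0,0,0]},{"grip":0.8,"translation":[0.3,-41.1,0.3],"twist":[0,0,0]},{"grip":0.8,"translation":[0.3,-41.1,0.3],"twist":[0,0,0]}]'; python3 -m crank '[{"grip":0.8,"translation":[0,0,-0.5],"twist":[0,0,0]},{"grip":0.8,"translation":[0,0,-0.8],"twist":[0,0,0]},{"grip":0.8,"translation":[0,0,-1.0],"twist":[0,0,0]},{"grip":0.8,"translation":[0,0,-1.0],"twist":[0,0,0]}]'
```

```text
time: 53.1
position: [617.1, -80.6, 146.9]
ee_rot: [-0.001, 1.0, 0.0, -0.001]
force: [1.2, -0.4, -3.2]
opening: 25.0
time: 53.6
position: [618.1, -82.7, 138.5]
ee_rot: [0.0, 1.0, 0.0, 0.001]
force: [-0.2, 0.2, -1.9]
opening: 25.3
```

```bash
python3 -m crank '[{"grip":0.8,"translation":[0,0,-0.05],"twist":[0,0,0]},{"grip":0.8,"translation":[0,0,-0.05],"twist":[0,0,0]}]'|sed -n '2p;4p'; python3 -m crank '[{"grip":0.4,"translation":[0,0,0],"twist":[0,0,0]},{"grip":0.2,"translation":[0,0,0],"twist":[0,0,0]},{"grip":-0.4,"translation":[0,0,0],"twist":[0,0,0]},{"grip":-1,"translation":[0,0,0],"twist":[0,0,0]},{"grip":-1,"translation":[0,0,0],"twist":[0,0,0]},{"grip":-1,"translation":[0,0,5],"twist":[0,0,0]},{"grip":-1,"translation":[0,0,10],"twist":[0,0,0]},{"grip":-1,"translation":[0,0,15],"twist":[0,0,0]},{"grip":-1,"translation":[0,0,15],"twist":[0,0,0]},{"grip":-1,"translation":[-9.8,40.4,15],"twist":[0,0,0]},{"grip":-1,"translation":[-9.8,40.4,15],"twist":[0,0,0]},{"grip":-1,"translation":[-9.8,40.4,15],"twist":[0,0,0]},{"grip":-1,"translation":[-9.8,40.4,15],"twist":[0,0,0]},{"grip":-1,"translation":[-9.8,40.4,15],"twist":[0,0,0]},{"grip":-1,"translation":[-9.8,40.4,15],"twist":[0,0,0]},{"grip":-1,"translation":[-9.8,40.4,15],"twist":[0,0,0]},{"grip":-1,"translation":[-9.8,40.4,15],"twist":[0,0,0]},{"grip":-1,"translation":[-9.8,40.4,15],"twist":[0,0,0]},{"grip":-1,"translation":[-9.8,40.4,15],"twist":[0,0,0]}]'
python3 - <<'E'
from h import *
for n in("side","wrist"):
    w=cam(n); h=cv2.cvtColor(w["color"],cv2.COLOR_RGB2HSV)[...,2]; k,l,st,ce=cv2.connectedComponentsWithStats((h<75).astype(np.uint8))
    for m,X in(("bottle",[617,-83,186]),("vase",[519.5,321.4,158]),("candle",[424.6,315.5,168])):
        p=proj(w,X); print(n,m,[(ce[i].round(1),st[i,4],ray(w,ce[i],X[2])[:2].round(1)) for i in range(1,k) if np.hypot(*(ce[i]-p))<15 and st[i,4]>20])
E
```

```text
position: [618.2, -82.7, 138.5]
force: [0.2, 0.1, 4.4]
time: 56.22
position: [520.3, 318.9, 287.0]
ee_rot: [0.002, 1.0, -0.001, -0.0]
force: [0.7, -0.6, 0.4]
opening: 85.2
side bottle [(array([319.2, 228.6]), np.int32(50), array([618.9, -81.4]))]
side vase [(array([239.6, 122.5]), np.int32(154), array([521.7, 323.3]))]
side candle [(array([196.1, 124.9]), np.int32(44), array([426.1, 317.5]))]
wrist bottle []
wrist vase [(array([328.4, 231.8]), np.int32(2773), array([519.4, 321.8]))]
wrist candle [(array([319.,  86.]), np.int32(1168), array([424.1, 316. ]))]
```

Bottle is back at its original pixel (0.3 px). Now the vase.

```bash
python3 -m crank '[{"grip":-1,"translation":[0,0,-5],"twist":[0,0,0]},{"grip":-1,"translation":[0,0,-10],"twist":[0,0,0]},{"grip":-1,"translation":[0,0,-14],"twist":[0,0,0]},{"grip":-1,"translation":[0,0,-17.2],"twist":[0,0,0]},{"grip":-1,"translation":[0,0,-17.2],"twist":[0,0,0]},{"grip":-1,"translation":[0,0,-17.2],"twist":[0,0,0]}]'; python3 -m crank '[{"grip":-0.5,"translation":[0,0,0],"twist":[0,0,0]},{"grip":-0.35,"translation":[0,0,0],"twist":[0,0,0]},{"grip":-0.25,"translation":[0,0,0],"twist":[0,0,0]},{"grip":-0.15,"translation":[0,0,0],"twist":[0,0,0]},{"grip":-0.1,"translation":[0,0,0],"twist":[0,0,0]},{"grip":-0.1,"translation":[0,0,0],"twist":[0,0,0]},{"grip":-0.1,"translation":[0,0,0],"twist":[0,0,0]}]'; python3 -m crank '[{"grip":-0.1,"translation":[0,0,0.4],"twist":[0,0,0]},{"grip":-0.1,"translation":[0,0,1],"twist":[0,0,0]},{"grip":-0.1,"translation":[0,0,1],"twist":[0,0,0]}]'
```

```text
time: 57.08
position: [520.8, 321.4, 116.9]
ee_rot: [0.001, 1.0, 0.001, 0.001]
force: [0.1, 0.6, 0.5]
opening: 85.4
time: 57.95
position: [520.7, 322.2, 117.1]
ee_rot: [0.0, 1.0, 0.001, 0.001]
force: [-0.9, -0.8, 6.1]
opening: 52.5
time: 58.32
position: [519.3, 321.2, 125.2]
ee_rot: [0.0, 1.0, -0.0, -0.0]
force: [-0.4, 0.3, -3.0]
opening: 52.2
```

```bash
python3 -m crank '[{"grip":-0.1,"translation":[0,0,2],"twist":[0,0,0]},{"grip":-0.1,"translation":[0,0,5],"twist":[0,0,0]},{"grip":-0.1,"translation":[0,0,8],"twist":[0,0,0]},{"grip":-0.1,"translation":[0.5,-2,10],"twist":[0,0,0]},{"grip":-0.1,"translation":[1.2,-5,10],"twist":[0,0,0]},{"grip":-0.1,"translation":[2.3,-9,10],"twist":[0,0,0]},{"grip":-0.1,"translation":[3.7,-13.5,10],"twist":[0,0,0]},{"grip":-0.1,"translation":[4.9,-18,10],"twist":[0,0,0]},{"grip":-0.1,"translation":[6.1,-22.5,10],"twist":[0,0,0]},{"grip":-0.1,"translation":[7,-25.5,10],"twist":[0,0,0]},{"grip":-0.1,"translation":[7.25,-26.7,10],"twist":[0,0,0]},{"grip":-0.1,"translation":[7.25,-26.7,10],"twist":[0,0,0]},{"grip":-0.1,"translation":[7.25,-26.7,7],"twist":[0,0,0]},{"grip":-0.1,"translation":[7.25,-26.7,4],"twist":[0,0,0]},{"grip":-0.1,"translation":[7.25,-26.7,1.5],"twist":[0,0,0]},{"grip":-0.1,"translation":[7.25,-26.7,0.3],"twist":[0,0,0]},{"grip":-0.1,"translation":[7.25,-26.7,0.3],"twist":[0,0,0]}]'; python3 -m crank '[{"grip":-0.1,"translation":[0,0,-0.4],"twist":[0,0,0]},{"grip":-0.1,"translation":[0,0,-0.7],"twist":[0,0,0]},{"grip":-0.1,"translation":[0,0,-0.8],"twist":[0,0,0]},{"grip":-0.1,"translation":[0,0,-0.8],"twist":[0,0,0]}]'; python3 -m crank '[{"grip":-0.1,"translation":[0,0,-0.1],"twist":[0,0,0]},{"grip":-0.1,"translation":[0,0,-0.1],"twist":[0,0,0]}]'
```

```text
time: 60.45
position: [591.1, 56.0, 127.6]
ee_rot: [-0.001, 1.0, 0.0, -0.001]
force: [1.3, 0.4, -2.9]
opening: 52.0
time: 60.95
position: [592.1, 54.3, 120.6]
ee_rot: [0.0, 1.0, 0.0, 0.0]
force: [-0.2, -0.6, -2.9]
opening: 52.1
time: 61.2
position: [592.4, 54.3, 120.1]
ee_rot: [0.0, 1.0, 0.0, 0.0]
force: [-0.2, 0.4, 0.9]
opening: 52.1
```

```bash
python3 -m crank '[{"grip":-0.1,"translation":[0,0,-0.05],"twist":[0,0,0]},{"grip":-0.25,"translation":[0,0,-0.05],"twist":[0,0,0]},{"grip":-0.5,"translation":[0,0,-0.05],"twist":[0,0,0]},{"grip":-1,"translation":[0,0,-0.05],"twist":[0,0,0]},{"grip":-1,"translation":[0,0,-0.05],"twist":[0,0,0]},{"grip":-1,"translation":[0,0,-0.05],"twist":[0,0,0]},{"grip":-1,"translation":[0,0,5],"twist":[0,0,0]},{"grip":-1,"translation":[0,0,10],"twist":[0,0,0]},{"grip":-1,"translation":[0,0,16],"twist":[0,0,0]},{"grip":-1,"translation":[0,0,16],"twist":[0,0,0]},{"grip":-1,"translation":[-16.75,26.1,16],"twist":[0,0,0]},{"grip":-1,"translation":[-16.75,26.1,16],"twist":[0,0,0]},{"grip":-1,"translation":[-16.75,26.1,16],"twist":[0,0,0]},{"grip":-1,"translation":[-16.75,26.1,16],"twist":[0,0,0]},{"grip":-1,"translation":[-16.75,26.1,16],"twist":[0,0,0]},{"grip":-1,"translation":[-16.75,26.1,16],"twist":[0,0,0]},{"grip":-1,"translation":[-16.75,26.1,16],"twist":[0,0,0]},{"grip":-1,"translation":[-16.75,26.1,16],"twist":[0,0,0]}]'
python3 - <<'E'
from h import *
for n in("side","top","wrist"):
    w=cam(n); h=cv2.cvtColor(w["color"],cv2.COLOR_RGB2HSV)[...,2]; k,l,st,ce=cv2.connectedComponentsWithStats((h<75).astype(np.uint8))
    for m,X in(("bottle",[617,-83,186]),("vase",[592,54.4,161]),("candle",[424.6,315.5,168])):
        p=proj(w,X); print(n,m,[(ce[i].round(1),st[i,4],ray(w,ce[i],X[2])[:2].round(1)) for i in range(1,k) if np.hypot(*(ce[i]-p))<15 and st[i,4]>20])
E
```

```text
time: 63.45
position: [425.5, 313.4, 278.9]
ee_rot: [0.002, 1.0, -0.001, -0.0]
force: [0.3, -0.2, 0.2]
opening: 85.3
side bottle [(array([319.2, 228.6]), np.int32(50), array([618.9, -81.4]))]
side vase [(array([292. , 192.2]), np.int32(246), array([594.3,  55. ]))]
side candle [(array([196.1, 124.9]), np.int32(44), array([426.1, 317.5]))]
top bottle [(array([372.1, 247.8]), np.int32(34), array([615.9, -83.1]))]
top vase [(array([299.2, 251.5]), np.int32(313), array([591.6,  53.7]))]
top candle []
wrist bottle []
wrist vase []
wrist candle [(array([328., 238.]), np.int32(904), array([423.9, 316. ]))]
```

Vase is within 1 mm. Candlestick last.

```bash
python3 -m crank '[{"grip":-1,"translation":[0,0.04,-5],"twist":[0,0,0]},{"grip":-1,"translation":[0,0.04,-10],"twist":[0,0,0]},{"grip":-1,"translation":[0,0.04,-13],"twist":[0,0,0]},{"grip":-1,"translation":[0,0.04,-15.6],"twist":[0,0,0]},{"grip":-1,"translation":[0,0.04,-15.6],"twist":[0,0,0]},{"grip":-1,"translation":[0,0.04,-15.6],"twist":[0,0,0]}]'; python3 -m crank '[{"grip":-0.4,"translation":[0,0,0],"twist":[0,0,0]},{"grip":-0.1,"translation":[0,0,0],"twist":[0,0,0]},{"grip":0.1,"translation":[0,0,0],"twist":[0,0,0]},{"grip":0.2,"translation":[0,0,0],"twist":[0,0,0]},{"grip":0.3,"translation":[0,0,0],"twist":[0,0,0]},{"grip":0.3,"translation":[0,0,0],"twist":[0,0,0]},{"grip":0.3,"translation":[0,0,0],"twist":[0,0,0]}]'; python3 -m crank '[{"grip":0.3,"translation":[0,0,0.4],"twist":[0,0,0]},{"grip":0.3,"translation":[0,0,1],"twist":[0,0,0]},{"grip":0.3,"translation":[0,0,1],"twist":[0,0,0]}]'
```

```text
time: 64.35
position: [425.6, 316.0, 124.4]
ee_rot: [0.001, 1.0, 0.001, 0.001]
force: [-0.5, 0.0, 0.2]
opening: 85.7
time: 65.22
position: [425.2, 316.6, 124.5]
ee_rot: [0.0, 1.0, 0.001, 0.001]
force: [-0.3, -1.3, 6.1]
opening: 38.9
time: 65.6
position: [424.4, 315.6, 133.2]
ee_rot: [0.0, 1.0, -0.0, -0.0]
force: [-0.2, -0.6, -3.2]
opening: 38.6
```

```bash
python3 -m crank '[{"grip":0.3,"translation":[0,0,3],"twist":[0,0,0]},{"grip":0.3,"translation":[0,0,7],"twist":[0,0,0]},{"grip":0.3,"translation":[0,0,11],"twist":[0,0,0]},{"grip":0.3,"translation":[0,0,14],"twist":[0,0,0]},{"grip":0.3,"translation":[1,-3,14.5],"twist":[0,0,0]},{"grip":0.3,"translation":[2.2,-7,14.5],"twist":[0,0,0]},{"grip":0.3,"translation":[3.8,-12,14.5],"twist":[0,0,0]},{"grip":0.3,"translation":[5.4,-17,14.5],"twist":[0,0,0]},{"grip":0.3,"translation":[7,-22,14.5],"twist":[0,0,0]},{"grip":0.3,"translation":[8.6,-27,14.5],"twist":[0,0,0]},{"grip":0.3,"translation":[10,-31,14.5],"twist":[0,0,0]},{"grip":0.3,"translation":[10.9,-33.4,14.5],"twist":[0,0,0]},{"grip":0.3,"translation":[11.2,-34.4,14.5],"twist":[0,0,0]},{"grip":0.3,"translation":[11.2,-34.4,14.5],"twist":[0,0,0]},{"grip":0.3,"translation":[11.2,-34.4,10],"twist":[0,0,0]},{"grip":0.3,"translation":[11.2,-34.4,6],"twist":[0,0,0]},{"grip":0.3,"translation":[11.2,-34.4,2.5],"twist":[0,0,0]},{"grip":0.3,"translation":[11.2,-34.4,0.5],"twist":[0,0,0]},{"grip":0.3,"translation":[11.2,-34.4,0.3],"twist":[0,0,0]}]'; python3 -m crank '[{"grip":0.3,"translation":[0,0,-0.4],"twist":[0,0,0]},{"grip":0.3,"translation":[0,0,-0.7],"twist":[0,0,0]},{"grip":0.3,"translation":[0,0,-0.85],"twist":[0,0,0]},{"grip":0.3,"translation":[0,0,-0.85],"twist":[0,0,0]}]'; python3 -m crank '[{"grip":0.3,"translation":[0,0,-0.1],"twist":[0,0,0]},{"grip":0.3,"translation":[0,0,-0.1],"twist":[0,0,0]}]'
```

```text
time: 67.97
position: [534.4, -25.7, 134.4]
ee_rot: [-0.002, 1.0, 0.0, -0.003]
force: [-0.8, 0.4, -3.6]
opening: 38.3
time: 68.47
position: [536.7, -28.2, 128.2]
ee_rot: [0.0, 1.0, 0.0, 0.0]
force: [0.3, -0.1, -3.6]
opening: 38.8
time: 68.72
position: [537.0, -28.3, 127.6]
ee_rot: [0.0, 1.0, 0.0, 0.0]
force: [-1.6, -0.3, 0.7]
opening: 38.6
```

Contact. Release, back away, and check everything numerically from both fixed cameras.

```bash
python3 -m crank '[{"grip":0.3,"translation":[0,0,-0.05],"twist":[0,0,0]},{"grip":0.15,"translation":[0,0,-0.05],"twist":[0,0,0]},{"grip":-0.1,"translation":[0,0,-0.05],"twist":[0,0,0]},{"grip":-0.5,"translation":[0,0,-0.05],"twist":[0,0,0]},{"grip":-1,"translation":[0,0,-0.05],"twist":[0,0,0]},{"grip":-1,"translation":[0,0,-0.05],"twist":[0,0,0]},{"grip":-1,"translation":[0,0,5],"twist":[0,0,0]},{"grip":-1,"translation":[0,0,10],"twist":[0,0,0]},{"grip":-1,"translation":[0,0,16],"twist":[0,0,0]},{"grip":-1,"translation":[-8,20,16],"twist":[0,0,0]},{"grip":-1,"translation":[-8,30,16],"twist":[0,0,0]},{"grip":-1,"translation":[-8,30,16],"twist":[0,0,0]},{"grip":-1,"translation":[-8,30,16],"twist":[0,0,0]},{"grip":-1,"translation":[-8,30,16],"twist":[0,0,0]},{"grip":-1,"translation":[-8,30,16],"twist":[0,0,0]},{"grip":-1,"translation":[-8,30,16],"twist":[0,0,0]},{"grip":-1,"translation":[-8,30,16],"twist":[0,0,0]}]'
python3 - <<'E'
from h import *
R={"side":((319.2,228.9),(291.6,192.2),(268.8,220.6)),"top":((372.4,247.7),(299.0,251.7),(337.3,286.2))}
for n in R:
    w=cam(n); h=cv2.cvtColor(w["color"],cv2.COLOR_RGB2HSV)[...,2]; k,l,st,ce=cv2.connectedComponentsWithStats((h<75).astype(np.uint8))
    for m,X,r in zip(("bottle","vase","candle"),([617,-83,186],[592,54.4,161],[536.5,-28,171]),R[n]):
        p=proj(w,X); print(n,m,"start",r,[(ce[i].round(1),st[i,4]) for i in range(1,k) if np.hypot(*(ce[i]-p))<15 and st[i,4]>20])
    # jar/bat: bat outline moved? and lid knob
    old=cv2.imread(f"pics/{n}0.png")[:,:,::-1]; d=np.abs(w["color"].astype(int)-old).max(2)>45
    p=proj(w,[542,-322,50]).astype(int); q=d[p[1]-50:p[1]+50,p[0]-50:p[0]+50]; ys,xs=np.nonzero(q); print(n,"diff near jar",q.sum(),(xs.min()+p[0]-50,xs.max()+p[0]-50,ys.min()+p[1]-50,ys.max()+p[1]-50) if q.any() else "", "rim",proj(w,[542,-322,93]),"knob top",proj(w,[542,-322,127]))
print(observe()["force"],observe()["time"])
E
```

```text
time: 70.85
position: [457.4, 269.7, 286.9]
ee_rot: [0.002, 1.0, -0.0, 0.0]
force: [0.2, 0.1, -0.5]
opening: 85.2
side bottle start (319.2, 228.9) [(array([319.1, 228.6]), np.int32(49))]
side vase start (291.6, 192.2) [(array([292. , 192.2]), np.int32(244))]
side candle start (268.8, 220.6) [(array([269.1, 220.7]), np.int32(85))]
side diff near jar 490 (np.int64(259), np.int64(320), np.int64(349), np.int64(399)) rim [302.28613285 385.34445831] knob top [301.90378974 373.22453904]
top bottle start (372.4, 247.7) [(array([372. , 247.7]), np.int32(32))]
top vase start (299.0, 251.7) [(array([299.3, 251.5]), np.int32(308))]
top candle start (337.3, 286.2) [(array([337.1, 285.8]), np.int32(72))]
top diff near jar 193 (np.int64(476), np.int64(491), np.int64(300), np.int64(321)) rim [480.95681983 310.18465383] knob top [485.46512186 308.79673108]
[ 0.43401143 -0.31064397  0.12475448] 70.95
```

```bash
python3 -c "from plant import ticket; print(ticket.sign_off())"
```

```text
the job is handed in; nothing more can be done
None
```

The job is handed in at about 71 s of simulated time. All three pots went to the ware board, the lid was seated on the jar while they stood there, and then each pot went back to its own disc.

**Last checks:**
- **Pots:** all three mouths show within about 0.5 px (roughly 1 mm) of their starting pixels in both the side and top views, so they look upright and in place.
- **Lid:** the close-up after release showed it level and centred on the rim. I had no pictures left to view after that. The later camera comparison against the start images showed changes around the jar only where the lid and its shadow fall.
- **Jar:** I found no sign that it moved.
- **Arm:** it is clear of everything, with about zero wrist force.

**What went wrong on the way:**
- **Fingertip height:** touching a disc with shut fingers showed the tips about 10 mm above the reported TCP height. The data sheet puts them 25 mm below it.
- **Failed grips:** because of that offset, two tries at the vase closed inside its mouth and the first try at the lid closed above its knob. Neither piece moved when I measured afterwards. I corrected for the offset and gripped lower for the rest of the job.

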